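# Load the cassette washer and start it

## Robot

A 6-joint arm with a two-finger parallel gripper is mounted at the origin on the work surface. World frame = base frame: x ahead of the robot, y to its left, z up, the work surface at z = 0. Lengths are in m, angles in rad, forces in N, time in s.
With the tool pointing down it reaches from about 0.35 to 0.95 m from the base axis. Payload 17.4 kg.
Tool frame: the origin (TCP) lies at the very end of the fingers, on their centre line; the grasp point (between the pads) lies 19 mm behind it; z points along the fingers, y is the line along which they close (so a half turn about z gives the same grasp; the last joint's range is limited). The gripper opens to 93 mm and grips with 3 to 60 N. Pads are 15 mm wide; open, the fingers measure 128 mm over their backs; the gripper's body (75 mm by 188 mm) begins 65 mm behind the grasp point.
Start: joints at [-1.242, 0.116, 1.442, -0, 1.584, -0.038], TCP at [0.242, -0.63, 0.219] pointing down, gripper open.
Joint ranges: [-2.83, 2.83], [-0.83, 2.19], [0.07, 2.5], [-1.14, 4.28], [0.01, 3], [-2.97, 2.97]. Speed limits (rad/s): [1.89, 1.89, 2.22, 3.14, 3.14, 3.14].

## Interface

Orientations are given as a unit quaternion [x, y, z, w].
In Python, from workcell import r, viewer, job, nets gives the robot as it stands.
- The arm moves only by the tool carry_out, never from a script. Its argument "series" is a list that holds one entry, the list of rows, each a list of 4 numbers: the shift along the tool's x, y, z in m, then the turn about the tool's z in rad. A call has 1 to 5 rows; each row shifts and turns the commanded pose from where the row before left it, along the tool's axes as they then stand; what a row does not reach is not made up. A row lasts 1/10 s, in which the tool goes at most 50 mm and 8.59 degrees, less where a joint would pass 70% of its speed; a pose out of reach is approached as far as the arm can. A call with a gripper value outside its range is refused whole. "gripper" is the opening, from 0 (shut) to 1 (fully open), set as the call begins (left out, the last holds). The fingers move at their own pace and stop on an object; "newtons" is the grip in N (left out, the last holds). Time passes only in rows, so rows that do not move let the fingers close. It gives the time, the measured TCP pose, the force, the opening and the grip force at its end, in the units of the state.
- r.read_state(): the state, without advancing time (a new reading comes with each control period).
- viewer.snapshot(name): name is "scene" or "side" or "wrist"; returns a dict with "color" (480x640x3 uint8, blue, green, red), "intrinsics" (3x3 intrinsics, pixels), "D" ([k1, k2, p1, p2, k3] as OpenCV has them; the pictures are not rectified), "xyz" and "orientation" of the camera in the world. Camera axes: x right, y up, looking along -z (the intrinsics and any distortion apply to the point x, -y, -z); pixel columns grow to the right and rows downward; lengths in m; the calibration is good to about 2 mm. A picture is of the moment at which its call begins. There is no depth.
- job.close_job(): hands the job in; it is judged then, once.
Trained networks look in a picture, given as the dict that the camera call returned (one of the last four; its "shot" number tells which), for a name from the list of things; names that differ only in an ending like _2 or _b are one class to them, and where a whole thing is asked for, a point or a joint stands for the part that bears it (a point fixed in the world has none). Each returns a list of dicts, best first, with "score" (0 to 1); they miss things now and then, are a little off and sometimes report something else, mostly with a low value. They report only what shows in the picture. A call takes as long as a camera call. They do not tell look-alikes from the thing itself.
- nets.find_in(picture, query): "centre" ([row, column] in pixels, amid what is visible of it).
The state is a dict: "time_s": time; "q": joint angles; "joint_velocities": joint speeds; "joint_torque": joint torques, N m; "tool_pos": TCP position; "ee_rot": TCP orientation; "force": force on the tool from outside, world axes, zero at the start; "torque": the same for the moment, N m; "finger_gap": finger opening in m; "grasp_force": force on a finger pad.
Only numpy, scipy, OpenCV 4.12 (cv2) and the standard library are available. Lean on these libraries where they do the work, as an engineer would, in place of code of your own. Each camera call takes 0.05 s, during which the arm holds its last target. There are 200 camera calls.

## Task

Load the instrument cassettes into the washer: first throw its lever into the green (release) notch, then swivel the flat steel cover sideways on its pivot screw until the loading port is clear, and put every steel-and-pink cassette from the blue mat down in the port. Swivel the cover fully back over the port, and only then throw the lever into the blue (wash) notch; leave the spray bottle, the beaker and the wipes box where they are.

Things in the scene. Friction and masses are not known exactly. Their poses are not given: they have to be found in the camera images.
- washer: White low bench-top cassette washer, fixed to the counter, 260 (its x) x 390 (its y) x 80 mm high; origin at the centre of its underside, z up, its front (-x) looks towards the robot, turned somewhat. Its flat top, the deck, lies 80 mm above the counter.
- port (a point): Centre of the loading port's mouth at deck level; axes as the washer's. The port is a rectangular well 130 mm (x) by 105 mm (y), with a flat floor 62 mm below the deck. The four cassettes fit as two side by side (lengthwise along x), in two layers.
- cover (a joint): Angle (rad) of the flat steel cover about its vertical pivot screw: 0 closed over the port (a stop), growing as it swivels clockwise seen from above, to a stop at 1.7; from 1.5 on it is wholly clear of the port, parked on the deck on the port's +y side. It turns stiffly (0.25 N m, 1.6 N at the knob) and stays where it is left.
- cover_knob (a point): Point to grip on the cover's upright black knob, a plain round post 20 mm in diameter that stands 45 mm high on the cover (its top 53 mm above the deck); the point is on its axis, 19 mm below its top. Its distance from the pivot screw's axis is 163 mm.
- pivot_screw (a point): Top of the cover plate on the axis of the brass pivot screw, 8 mm above the deck; the screw head stands another 6 mm up. Axes as the washer's. The cover is 6 mm thick, 2 mm above the deck; closed, it reaches from 145 mm before (-x) to 15 mm behind the screw and from 135 mm on the -y side to 15 mm on the +y side.
- lever (a joint): Angle (rad) of the lever about its level axle, which runs along the washer's y: 0 upright, positive leans to the washer's +x, range -0.75 to 0.75. The two notches are at +0.6 and -0.6; which is green and which is blue varies. It turns stiffly (about 0.12 N m, 2 N at the ball), does not click and stays where it is left. It starts near upright.
- lever_ball (a point): Centre of the black ball, 28 mm in diameter, at the end of the lever's 10 mm steel rod, 65 mm from the axle.
- lever_axle (a point): Centre of the lever's axle, 12 mm above the deck; axes as the washer's.
- green_notch (a point): Where the centre of the lever's ball is when the lever is in the green notch (release): 66 mm above the deck, midway over a pair of green plastic cheeks 24 mm high on the deck, 18 mm apart, between which the lever's rod then leans.
- blue_notch (a point): Where the centre of the lever's ball is when the lever is in the blue notch (wash): the same, over the pair of blue cheeks.
- mat: Pale blue bench mat, fixed, 250 x 210 x 4 mm, origin at the centre of its underside, on which the cassettes lie at the start.
- spray: Bystander: light blue bottle with a red cap, 64 mm in diameter, 190 mm high; origin at the centre of its foot.
- beaker: Bystander: white open beaker, 70 mm in diameter, 85 mm high; origin at the centre of its foot.
- wipes: Bystander: box of wipes, 90 x 130 x 70 mm; origin at the centre of its underside.
- cass_a (a point): Centre (9 mm above its underside) of a closed steel instrument cassette with two pink bands, 95 (its x) x 28 x 18 mm, about 0.12 kg; it may be absent.
- cass_b (a point): Centre (9 mm above its underside) of a closed steel instrument cassette with two pink bands, 95 (its x) x 28 x 18 mm, about 0.12 kg; it may be absent.
- cass_c (a point): Centre (9 mm above its underside) of a closed steel instrument cassette with two pink bands, 95 (its x) x 28 x 18 mm, about 0.12 kg; it may be absent.
- cass_d (a point): Centre (9 mm above its underside) of a closed steel instrument cassette with two pink bands, 95 (its x) x 28 x 18 mm, about 0.12 kg; it may be absent.
Not all that is in view belongs to the job. What is shaped like the part that bears cass_c but orange or yellow is not meant.

How it is judged:
On the way, in this order (a step that is already met when the one before it is completed fails the run):
1. the lever is in the green notch, the cover still closed (distance between lever_ball and green_notch below 0.01 m and value of joint cover below 0.1 rad), for 0.2 s.
2. the cover is swivelled clear of the port (value of joint cover above 1.35 rad), for 0.2 s.
3. every cassette is down in the port and the cover is closed over it (x of cass_a in the frame of port between -0.065 and 0.065 m and y of cass_a in the frame of port between -0.0525 and 0.0525 m and z of cass_a in the frame of port between -0.07 and -0.008 m and x of cass_b in the frame of port between -0.065 and 0.065 m and y of cass_b in the frame of port between -0.0525 and 0.0525 m and z of cass_b in the frame of port between -0.07 and -0.008 m and x of cass_c in the frame of port between -0.065 and 0.065 m and y of cass_c in the frame of port between -0.0525 and 0.0525 m and z of cass_c in the frame of port between -0.07 and -0.008 m and x of cass_d in the frame of port between -0.065 and 0.065 m and y of cass_d in the frame of port between -0.0525 and 0.0525 m and z of cass_d in the frame of port between -0.07 and -0.008 m and value of joint cover below 0.08 rad), for 0.2 s.
4. the lever is in the blue notch (distance between lever_ball and blue_notch below 0.01 m), for 0.2 s.
At the end, for the whole second after the job is handed in: Every cassette lies in the port with its centre at least 8 mm below the deck, the cover is closed to within 0.08 rad, and the lever's ball is within 10 mm of the blue notch point (all of step 3 and distance between lever_ball and blue_notch below 0.01 m); the robot touches nothing.
It fails at once if the spray bottle is pushed more than 30 mm or tipped over (distance of spray from where it was at the start of the episode above 0.03 m or angle between spray's own z axis and vertical above 0.5 rad).
It fails at once if the beaker is pushed more than 30 mm or tipped over (distance of beaker from where it was at the start of the episode above 0.03 m or angle between beaker's own z axis and vertical above 0.5 rad).
It fails at once if the wipes box is pushed more than 30 mm or tipped over (distance of wipes from where it was at the start of the episode above 0.03 m or angle between wipes's own z axis and vertical above 0.5 rad).
Of cassette_a, cassette_b, cassette_c, cassette_d only 2 to 4 are there at a start; the rules pass over those that are not, and their reading is None.
At some moment in a run one of cassette_a, cassette_b, cassette_c, cassette_d may be knocked a few centimetres aside while the robot is not near it.
Once in a run the grip may slacken for a moment while it holds something.
It also fails if it takes over 210 s, if anything falls off the work surface, if the arm or the gripper's body presses on something with over 40 N, if the wrist force passes 120 N, or if a joint passes its speed limit or range.

## Working session

There is one attempt and no reset: what is moved stays moved. The work goes in short steps, Python scripts to look and compute and a tool call to move; the robot and the scene stay as the last step left them, time stands still between calls to the robot, and variables do not carry over. Pictures are saved under pics/ and viewed, at most 14 in all, crops included, and the job is handed in when it is done.

Besides the shell and the picture viewer there is one more tool, called after "Emit:" in YAML: its name, and indented under it one key for each argument. carry_out: Moves the arm, as the interface text tells. Its arguments: {"type":"object","properties":{"series":{"type":"array","items":{"type":"array","items":{"type":"array","items":{"type":"number"}}}},"gripper":{"type":"number"},"newtons":{"type":"number"}},"required":["series"]}

```bash
ls; mkdir -p pics; cat > h.py <<'E'
import numpy as np, cv2
from scipy.spatial.transform import Rotation as R
from workcell import r, viewer, job, nets
def snap(n,f=None):
    p=viewer.snapshot(n)
    if f: cv2.imwrite('pics/'+f,p['color'])
    return p
def ray(p,rc):
    u=cv2.undistortPoints(np.array([[[rc[1],rc[0]]]],float),np.array(p['intrinsics']),np.array(p['D']))[0,0]
    d=R.from_quat(p['orientation']).apply([u[0],-u[1],-1.]); return np.array(p['xyz']),d
def at(p,rc,z):
    o,d=ray(p,rc); return o+d*(z-o[2])/d[2]
def proj(p,X):
    c=R.from_quat(p['orientation']).inv().apply(np.atleast_2d(X)-np.array(p['xyz']))*[1,-1,-1]
    return cv2.projectPoints(c,np.zeros(3),np.zeros(3),np.array(p['intrinsics']),np.array(p['D']))[0][:,0,::-1]
def tri(*prs):
    A=0;b=0
    for p,rc in prs:
        o,d=ray(p,rc); d=d/np.linalg.norm(d); M=np.eye(3)-np.outer(d,d); A=A+M; b=b+M@o
    return np.linalg.solve(A,b)
E
python3 - <<'E'
from h import *
np.set_printoptions(precision=3,suppress=True)
for n in ('scene','side'):
    p=snap(n,n+'0.png'); print(n,p['xyz'])
    for q in ['washer','cover_knob','pivot_screw','lever_ball','lever_axle','green_notch','blue_notch','port','cass_a','mat','spray','beaker','wipes']:
        print(q,[(np.round(d['centre']).astype(int).tolist(),round(d['score'],2)) for d in nets.find_in(p,q)[:7]])
print(r.read_state())
E
```

```text
pics
scene [1.533 0.208 1.292]
washer [([252, 269], 0.81)]
cover_knob [([246, 232], 0.95), ([278, 411], 0.32)]
pivot_screw [([248, 269], 0.95)]
lever_ball [([220, 326], 0.66), ([242, 328], 0.32), ([275, 433], 0.17)]
lever_axle [([252, 269], 0.89)]
green_notch [([240, 322], 0.61)]
blue_notch [([220, 322], 0.64), ([244, 233], 0.52)]
port [([250, 270], 0.86)]
cass_a [([229, 498], 0.87), ([248, 424], 0.83), ([209, 438], 0.81), ([256, 451], 0.75), ([281, 413], 0.56)]
mat [([275, 434], 0.69), ([241, 329], 0.25)]
spray [([322, 370], 0.77)]
beaker [([332, 447], 0.8), ([220, 328], 0.62), ([276, 414], 0.6)]
wipes [([229, 166], 0.55)]
side [0.446 0.758 0.954]
washer [([229, 320], 0.67)]
cover_knob [([190, 306], 0.93), ([229, 319], 0.24)]
pivot_screw [([229, 318], 0.94)]
lever_ball [([235, 337], 0.5)]
lever_axle [([229, 319], 0.86)]
green_notch [([251, 320], 0.76)]
blue_notch [([247, 348], 0.48)]
port [([230, 320], 0.77)]
cass_a [([457, 421], 0.95), ([362, 356], 0.81), ([377, 423], 0.81), ([392, 351], 0.77), ([348, 304], 0.68)]
mat [([380, 325], 0.84), ([236, 334], 0.34)]
spray [([300, 220], 0.95)]
beaker [([377, 220], 0.62), ([350, 306], 0.32)]
wipes [([158, 328], 0.98)]
{'time_s': 1.4, 'q': array([-1.242,  0.116,  1.442, -0.   ,  1.584, -0.038]), 'joint_velocities': array([ 0.   , -0.   ,  0.001, -0.   , -0.   ,  0.001]), 'joint_torque': array([ -0.003, -72.103, -62.276,   0.078,   0.018,  -0.   ]), 'tool_pos': array([ 0.242, -0.63 ,  0.219]), 'ee_rot': array([ 0.983,  0.182, -0.   ,  0.   ]), 'force': array([ 0.739, -0.259, -0.484]), 'torque': array([-0.062, -0.031,  0.011]), 'grasp_force': 0.0, 'finger_gap': 0.0928273582032144}
```

View pics/scene0.png

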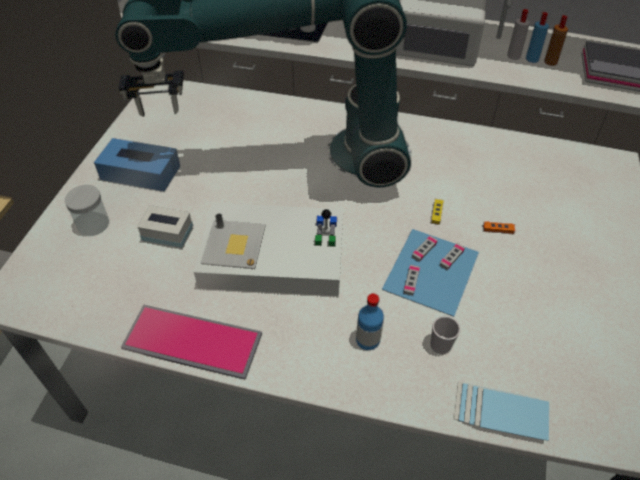

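View pics/side0.png

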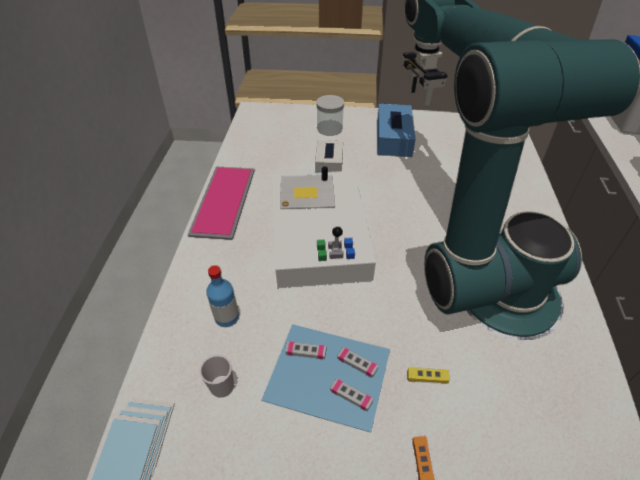

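```bash
python3 - <<'E'
from h import *
np.set_printoptions(precision=3,suppress=True)
s=snap('scene');t=snap('side')
a=s['color'][205:300,190:350];b=t['color'][160:290,265:385]
cv2.imwrite('pics/crop.png',np.hstack([cv2.resize(a,(480,285),interpolation=2),cv2.resize(b,(263,285),interpolation=2)]))
cv2.imwrite('pics/cs.png',cv2.resize(a,(800,475),interpolation=2))
cv2.imwrite('pics/ct.png',cv2.resize(b,(552,598),interpolation=2))
for n,x,y in [('ball',(213,326),(231,337)),('knobtop',(215,219),(170,324)),('pivot',(262,250),(203,285)),('corner -x?',(283,340),(267,278))]:
    print(n,tri((s,x),(t,y)),proj(s,tri((s,x),(t,y))),proj(t,tri((s,x),(t,y))))
for x in [(248,424),(256,451),(281,413)]: print('s',at(s,x,.013))
for x in [(362,356),(392,351),(348,304)]: print('t',at(t,x,.013), at(t,(350,306),.013))
print('mat',at(s,(275,434),0),'spray',at(s,(300,373),.19),'beaker',at(s,(325,446),.085))
E
```

```text
ball [ 0.476 -0.039  0.158] [[213.084 326.046]] [[230.914 337.057]]
knobtop [ 0.532 -0.33   0.128] [[216.046 219.499]] [[169.097 324.567]]
pivot [ 0.637 -0.209  0.089] [[261.867 249.926]] [[203.116 284.922]]
corner -x? [0.627 0.032 0.073] [[280.073 338.052]] [[269.923 275.862]]
s [0.407 0.241 0.013]
s [0.418 0.321 0.013]
s [0.534 0.226 0.013]
t [0.409 0.243 0.013] [0.529 0.221 0.013]
t [0.417 0.318 0.013] [0.529 0.221 0.013]
t [0.534 0.216 0.013] [0.529 0.221 0.013]
mat [0.489 0.282 0.   ] spray [0.75  0.141 0.19 ] beaker [0.707 0.325 0.085]
```

View pics/cs.png

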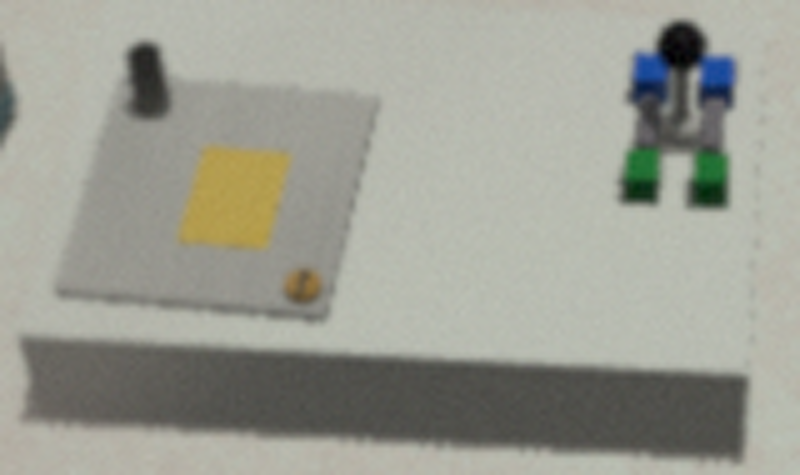

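View pics/ct.png

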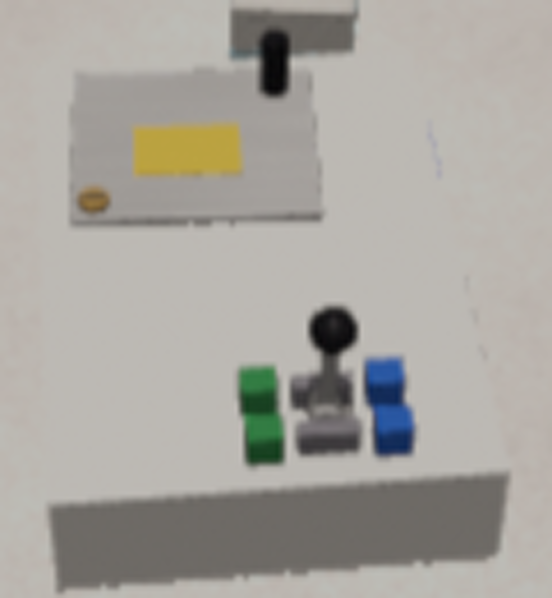

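```bash
python3 - <<'E'
from h import *
np.set_printoptions(precision=4,suppress=True)
s=snap('scene');t=snap('side')
P={}
for n,p,x,y,z in [('ball',s,681,45,.157),('knobtop',s,146,46,.133),('screw',s,302,284,.094),('+x-y',s,22,338,.08),('+x+y',s,747,375,.08),('coverNear-r',s,325,318,.088),('cover nr-l',s,58,292,.088),('cover far r',s,380,97,.088)]:
    P[n]=at(p,(205+y/5,190+x/5),z); print(n,P[n])
Q={}
for n,x,y,z in [('ball',333,330,.157),('knobtop',275,36,.133),('screw',93,199,.094),('+x+y',50,507,.08),('-x+y',507,474,.08),('g1',257,377,.104),('g2',263,424,.104),('b1',384,366,.104),('b2',392,414,.104)]:
    Q[n]=at(t,(160+y/4.6,265+x/4.6),z); print('side',n,Q[n])
a=lambda v:np.degrees(np.arctan2(v[1],v[0]))
print(a(P['+x+y']-P['+x-y'])-90,np.linalg.norm(P['+x+y']-P['+x-y']),a(Q['+x+y']-Q['-x+y']),np.linalg.norm(Q['+x+y']-Q['-x+y']))
for D in(P,Q): v=D['knobtop']-D['screw']; print(a(v),np.linalg.norm(v[:2]))
E
```

```text
ball [ 0.4779 -0.0378  0.157 ]
knobtop [ 0.5296 -0.3314  0.133 ]
screw [ 0.6404 -0.2057  0.094 ]
+x-y [ 0.7024 -0.3438  0.08  ]
+x+y [0.6307 0.0361 0.08  ]
coverNear-r [ 0.6549 -0.1884  0.088 ]
cover nr-l [ 0.6738 -0.3333  0.088 ]
cover far r [ 0.4955 -0.2086  0.088 ]
side ball [ 0.4749 -0.0372  0.157 ]
side knobtop [ 0.5312 -0.3302  0.133 ]
side screw [ 0.6353 -0.2026  0.094 ]
side +x+y [0.6249 0.0385 0.08  ]
side -x+y [ 0.3727 -0.0087  0.08  ]
side g1 [ 0.5176 -0.0482  0.104 ]
side g2 [ 0.511  -0.0125  0.104 ]
side b1 [ 0.4458 -0.0636  0.104 ]
side b2 [ 0.4395 -0.0266  0.104 ]
10.682366951342075 0.3866391650624637 10.611633572421612 0.2565649131078314
-131.40211993419516 0.16755978540343608
-129.20974038459983 0.16472056141330976
```

Emit:
carry_out:
  series:
    - [[0, 0, 0, 0.09], [0, 0, 0, 0.09], [0.0263, -0.0414, 0, 0], [0.0263, -0.0414, 0, 0], [0.0263, -0.0414, 0, 0]]
  gripper: 1

```text
time_s: 2.1
tool_pos: [0.2967, -0.4919, 0.2183]
ee_rot: [0.996, 0.093, -0.0, -0.0]
force: [2.5, -0.1, -0.3]
finger_gap: 0.093
grasp_force: 0.0
```

Emit:
carry_out:
  series:
    - [[0.0263, -0.0414, 0, 0], [0.0263, -0.0414, 0, 0], [0.0263, -0.0414, 0, 0], [0.0263, -0.0414, 0, 0], [0.0263, -0.0414, 0, 0]]

```text
time_s: 2.6
tool_pos: [0.3875, -0.2638, 0.2189]
ee_rot: [0.996, 0.093, 0.0, 0.0]
force: [0.4, -0.9, -0.1]
finger_gap: 0.0933
grasp_force: 0.0
```

Emit:
carry_out:
  series:
    - [[0.0263, -0.0414, 0, 0], [0.0263, -0.0414, 0, 0], [0.0263, -0.0414, 0, 0], [0.0263, -0.0414, 0, 0], [0.0263, -0.0414, 0, 0]]

```text
time_s: 3.1
tool_pos: [0.4784, -0.0357, 0.219]
ee_rot: [0.996, 0.093, 0.0, 0.0]
force: [0.8, -1.3, 0.1]
finger_gap: 0.0931
grasp_force: 0.0
```

```bash
cat >> h.py <<'E'
np.set_printoptions(precision=4,suppress=True)
def to(X,yaw=None):
    s=r.read_state(); Q=R.from_quat(s['ee_rot']); a=Q.as_matrix()[:,0]; y0=np.arctan2(a[1],a[0])
    th=0 if yaw is None else (y0-np.radians(yaw)+np.pi/2)%np.pi-np.pi/2
    # turn first, then shift
    d=(Q*R.from_euler('z',th)).inv().apply(np.array(X)-s['tool_pos'])
    print('t%.1f'%s['time_s'],'yaw %.1f'%np.degrees(y0),'turn %.3f'%th,'shift',d,'pos',s['tool_pos'],'F',s['force'],'gap %.4f'%s['finger_gap'],'q6 %.2f'%s['q'][5])
E
python3 -c "
from h import *
to([.4775,-.0375,.138],10.7)
snap('wrist','w1.png')"
```

```text
t3.1 yaw 10.7 turn 0.000 shift [-0.0013  0.0016  0.081 ] pos [ 0.4784 -0.0357  0.219 ] F [ 0.8401 -1.2704  0.089 ] gap 0.0931 q6 1.26
```

View pics/w1.png

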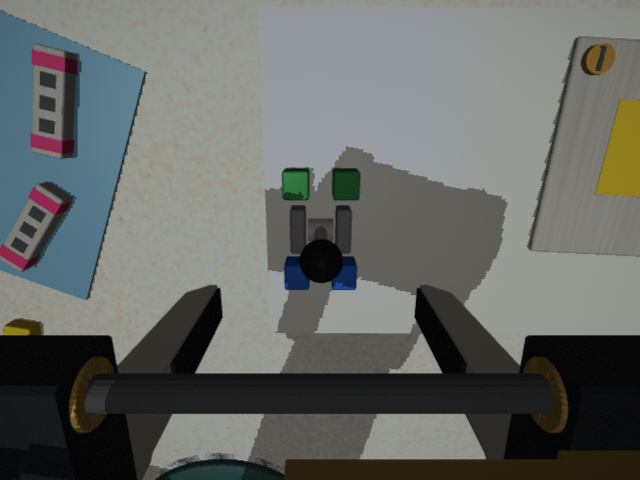

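```bash
python3 - <<'E'
from h import *
p=snap('wrist'); print(p['xyz'])
ax=np.radians(10.7)
P={n:at(p,rc,z) for n,rc,z in [('ball',(260,321),.157),('g1',(178,296),.104),('g2',(178,346),.104),('b1',(270,297),.104),('b2',(270,343),.104),('screw',(59,599),.094),('cA',(38,577),.088),('cB',(248,530),.088),('d1',(8,258),.08),('d2',(333,278),.08),('d3',(333,410),.08)]}
for n in P: print(n,P[n])
a=lambda v:np.degrees(np.arctan2(v[1],v[0]))
print('cover edge',a(P['cA']-P['cB']),np.linalg.norm(P['cA']-P['cB']),'deck',a(P['d1']-P['d2']),a(P['d2']-P['d3'])-90,'notches',a(P['g1']+P['g2']-P['b1']-P['b2']), (P['g1']+P['g2'])/2,(P['b1']+P['b2'])/2)
E
```

```text
[ 0.5595 -0.0153  0.384 ]
ball [ 0.4795 -0.0319  0.157 ]
g1 [ 0.5199 -0.0056  0.104 ]
g2 [ 0.5269 -0.0415  0.104 ]
b1 [ 0.4491 -0.0188  0.104 ]
b2 [ 0.456  -0.0543  0.104 ]
screw [ 0.6395 -0.1975  0.094 ]
cA [ 0.6508 -0.1808  0.088 ]
cB [ 0.498  -0.2023  0.088 ]
d1 [0.6288 0.0422 0.08  ]
d2 [ 0.3765 -0.0129  0.08  ]
d3 [ 0.3993 -0.1295  0.08  ]
cover edge 7.986633146838064 0.1543434299969458 deck 12.306480313517643 11.03933838529197 notches 10.432084055983957 [ 0.5234 -0.0235  0.104 ] [ 0.4525 -0.0366  0.104 ]
```

Emit:
carry_out:
  series:
    - [[0, 0, 0.03, 0], [0, 0, 0.03, 0], [0, 0, 0.021, 0], [0, 0, 0, 0]]
  gripper: 0.6

```text
time_s: 3.6
tool_pos: [0.4767, -0.0381, 0.135]
ee_rot: [0.996, 0.093, -0.002, -0.0]
force: [0.4, -0.1, 0.4]
finger_gap: 0.0655
grasp_force: 0.0
```

Emit:
carry_out:
  series:
    - [[0, 0, 0, 0], [0, 0, 0, 0], [0, 0, 0, 0], [0, 0, 0, 0], [0, 0, 0, 0]]
  gripper: 0
  newtons: 15

```text
time_s: 4.1
tool_pos: [0.4782, -0.0376, 0.1382]
ee_rot: [0.996, 0.093, 0.0, -0.0]
force: [-1.2, 4.2, 5.1]
finger_gap: 0.0269
grasp_force: 15.0
```

Emit:
carry_out:
  series:
    - [[0, 0, 0, 0], [0, 0, 0, 0]]

```text
time_s: 4.3
tool_pos: [0.4782, -0.0376, 0.1381]
ee_rot: [0.996, 0.093, 0.0, -0.0]
force: [-2.0, 3.3, 5.2]
finger_gap: 0.0271
grasp_force: 15.0
```

```bash
python3 - <<'E'
from h import *
to([.519,-.027,.127],10.7)
p=snap('wrist'); cv2.imwrite('pics/w2.png',p['color'][150:450,170:470])
E
```

```text
t4.3 yaw 10.7 turn 0.000 shift [ 0.042  -0.0028  0.0112] pos [ 0.4782 -0.0376  0.1381] F [-2.0402  3.2788  5.2407] gap 0.0271 q6 1.25
```

View pics/w2.png

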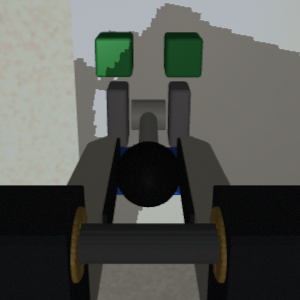

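```bash
python3 - <<'E'
from h import *
p=snap('wrist')
f=lambda x,y,z:at(p,(150+y,170+x),z)
print('axle',f(148,113,.097),'ball',f(148,172,.157),'cheek g',f(114,52,.104),f(183,52,.104))
for a in (0,.0,):pass
E
```

```text
axle [ 0.4829 -0.0364  0.097 ] ball [ 0.4782 -0.0374  0.157 ] cheek g [ 0.5159 -0.0118  0.104 ] [ 0.5228 -0.0477  0.104 ]
```

Emit:
carry_out:
  series:
    - [[0.011, 0, 0, 0], [0.0096, 0, 0.0017, 0], [0.0092, 0, 0.0031, 0], [0.006, 0, 0.0028, 0], [0.0057, 0, 0.0035, 0]]

```text
time_s: 4.9
tool_pos: [0.5195, -0.0299, 0.1263]
ee_rot: [0.996, 0.093, 0.0, -0.0]
force: [-0.9, 3.1, 4.0]
finger_gap: 0.0275
grasp_force: 15.0
```

Emit:
carry_out:
  series:
    - [[0, 0, 0, 0], [0, 0, 0, 0], [0, 0, 0, 0]]

```text
time_s: 5.2
tool_pos: [0.5188, -0.03, 0.1266]
ee_rot: [0.996, 0.093, 0.0, -0.0]
force: [2.3, 3.4, 1.0]
finger_gap: 0.0268
grasp_force: 15.0
```

Emit:
carry_out:
  series:
    - [[0, 0, 0, 0], [0, 0, 0, 0], [0, 0, 0, 0], [0, 0, 0, 0]]
  gripper: 0.6

```text
time_s: 5.6
tool_pos: [0.5187, -0.0302, 0.1264]
ee_rot: [0.996, 0.093, -0.0, 0.0]
force: [0.4, -0.1, -0.4]
finger_gap: 0.0535
grasp_force: 0.0
```

Emit:
carry_out:
  series:
    - [[0, 0, -0.04, 0], [0, 0, -0.04, 0], [-0.03, 0.02, -0.02, 0], [-0.03, 0.03, 0, 0], [-0.015, 0.03, 0, 0]]
  gripper: 1

```text
time_s: 6.1
tool_pos: [0.4587, -0.1235, 0.2276]
ee_rot: [0.996, 0.094, 0.001, 0.001]
force: [0.8, 0.3, 0.1]
finger_gap: 0.0898
grasp_force: 0.0
```

```bash
python3 - <<'E'
from h import *
p=snap('wrist','w3.png'); to([.53,-.33,.114],None)
E
```

```text
t6.2 yaw 10.6 turn 0.000 shift [0.0331 0.2126 0.1136] pos [ 0.4581 -0.1269  0.2272] F [-0.2744 -0.6012  0.0723] gap 0.0917 q6 1.06
```

View pics/w3.png

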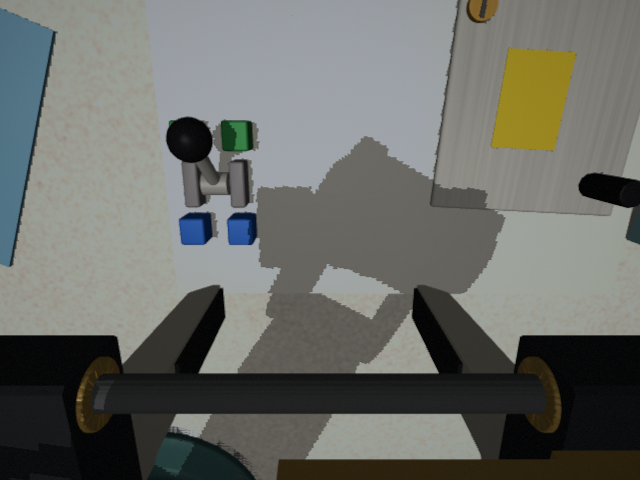

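```bash
python3 - <<'E'
from h import *
p=snap('wrist');to([.53,-.33,.114],None)
for n,rc,z in [('ball',(140,189),.1457),('g2',(133,236),.104),('b1',(227,195),.104),('b2',(227,241),.104),('screw',(8,483),.094),('knobtop',(191,628),.133),('knobbase',(184,592),.088)]: print(n,at(p,rc,z))
E
```

```text
t6.2 yaw 10.5 turn 0.000 shift [0.0324 0.2142 0.1132] pos [ 0.4589 -0.1252  0.2269] F [ 0.3917  0.742  -1.3399] gap 0.0923 q6 1.07
ball [ 0.5138 -0.034   0.1457]
g2 [ 0.521  -0.0541  0.104 ]
b1 [ 0.4447 -0.0313  0.104 ]
b2 [ 0.4513 -0.0667  0.104 ]
screw [ 0.6347 -0.2096  0.094 ]
knobtop [ 0.5344 -0.3286  0.133 ]
knobbase [ 0.5338 -0.3356  0.088 ]
```

Emit:
carry_out:
  series:
    - [[0.0065, 0.0428, 0, 0], [0.0065, 0.0428, 0, 0], [0.0065, 0.0428, 0, 0], [0.0065, 0.0428, 0, 0], [0.0065, 0.0428, 0, 0]]

```text
time_s: 6.7
tool_pos: [0.5323, -0.3283, 0.2263]
ee_rot: [0.996, 0.093, -0.0, -0.0]
force: [1.2, -0.4, 0.6]
finger_gap: 0.0931
grasp_force: 0.0
```

Emit:
carry_out:
  series:
    - [[0, 0, 0.01, -0.143], [0, 0, 0.01, -0.143], [0, 0, 0.01, -0.143], [0, 0, 0.01, -0.143], [0, 0, 0, -0.143]]

```text
time_s: 7.2
tool_pos: [0.5316, -0.3261, 0.1846]
ee_rot: [0.899, 0.438, -0.001, -0.001]
force: [0.6, -0.5, -0.6]
finger_gap: 0.0932
grasp_force: 0.0
```

Emit:
carry_out:
  series:
    - [[0, 0, 0, -0.143], [0, 0, 0, -0.143], [0, 0, 0, -0.143], [0, 0, 0, -0.143], [0, 0, 0, -0.143]]

```text
time_s: 7.7
tool_pos: [0.532, -0.3264, 0.1863]
ee_rot: [0.688, 0.725, -0.0, -0.0]
force: [-1.1, 0.8, 0.4]
finger_gap: 0.0927
grasp_force: 0.0
```

Emit:
carry_out:
  series:
    - [[0, 0, 0, -0.143], [0, 0, 0, 0], [0, 0, 0, 0]]

```text
time_s: 8.0
tool_pos: [0.5319, -0.3266, 0.1864]
ee_rot: [0.639, 0.769, -0.0, -0.0]
force: [-0.6, 0.3, 0.3]
finger_gap: 0.093
grasp_force: 0.0
```

```bash
python3 - <<'E'
from h import *
p=snap('wrist','w4.png'); to([.532,-.33,.098],100.7)
E
```

```text
t8.1 yaw 100.6 turn -0.002 shift [-0.0034 -0.0005  0.0884] pos [ 0.5318 -0.3266  0.1864] F [ 0.1241  0.0047 -0.4133] gap 0.0931 q6 -0.78
```

View pics/w4.png

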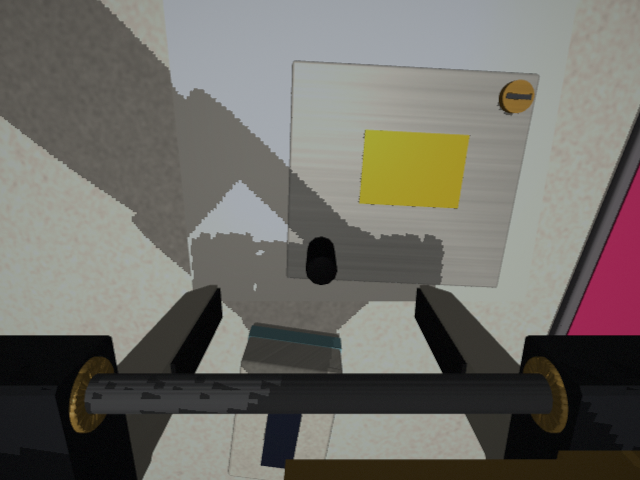

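```bash
python3 - <<'E'
from h import *
p=snap('wrist')
k=at(p,(271,321),.133);b=at(p,(244,320),.088);s=at(p,(97,517),.092);v=k-s
print(k,b,s,np.hypot(*v[:2]),np.degrees(np.arctan2(v[1],v[0])))
to(k-[0,0,.035],100.7)
E
```

```text
[ 0.534  -0.3306  0.133 ] [ 0.533  -0.3274  0.088 ] [ 0.6382 -0.2062  0.092 ] 0.1622758610858217 -129.9718707334476
t8.1 yaw 100.6 turn -0.001 shift [-0.0043  0.0014  0.0885] pos [ 0.5318 -0.3267  0.1865] F [ 0.5172 -0.1001  0.0829] gap 0.0930 q6 -0.78
```

Emit:
carry_out:
  series:
    - [[-0.003, 0.001, 0.02, 0], [0, 0, 0.03, 0], [0, 0, 0.025, 0], [0, 0, 0.012, 0], [0, 0, 0, 0]]
  gripper: 0.6

```text
time_s: 8.6
tool_pos: [0.5327, -0.3292, 0.0981]
ee_rot: [0.638, 0.77, -0.0, -0.001]
force: [-0.3, 0.3, 0.5]
finger_gap: 0.0585
grasp_force: 0.0
```

Emit:
carry_out:
  series:
    - [[0, 0, 0, 0], [0, 0, 0, 0], [0, 0, 0, 0], [0, 0, 0, 0], [0, 0, 0, 0]]
  gripper: 0
  newtons: 15

```text
time_s: 9.1
tool_pos: [0.5335, -0.3295, 0.0999]
ee_rot: [0.637, 0.771, 0.0, 0.0]
force: [10.4, 10.2, 1.3]
finger_gap: 0.0205
grasp_force: 6.1
```

Emit:
carry_out:
  series:
    - [[0, 0, 0, 0], [0, 0, 0, 0]]

```text
time_s: 9.3
tool_pos: [0.5336, -0.3294, 0.0999]
ee_rot: [0.637, 0.771, 0.0, 0.0]
force: [2.3, 3.0, 2.5]
finger_gap: 0.0195
grasp_force: 15.0
```

```bash
python3 - <<'E'
from h import *
s=r.read_state(); to(s['tool_pos'],100.7)
P=np.array([.638,-.2055]); v=s['tool_pos'][:2]-P; rad=np.hypot(*v); a0=np.arctan2(v[1],v[0]); print(rad,np.degrees(a0))
y=np.radians(100.7); ex=np.array([np.cos(y),np.sin(y)]); ey=np.array([np.sin(y),-np.cos(y)])
a=a0-np.linspace(0,1.58,16); X=P+.163*np.c_[np.cos(a),np.sin(a)]; d=np.diff(X,axis=0)
print(np.c_[d@ex,d@ey]); print(X[-1])
E
```

```text
t9.3 yaw 100.8 turn 0.002 shift [0. 0. 0.] pos [ 0.5336 -0.3294  0.0999] F [2.3263 3.0406 2.541 ] gap 0.0195 q6 -0.78
0.16206917563189224 -130.11224345405546
[[ 0.0139 -0.0101]
 [ 0.0148 -0.0086]
 [ 0.0157 -0.007 ]
 [ 0.0163 -0.0053]
 [ 0.0168 -0.0036]
 [ 0.0171 -0.0018]
 [ 0.0172  0.    ]
 [ 0.0171  0.0018]
 [ 0.0168  0.0036]
 [ 0.0163  0.0053]
 [ 0.0157  0.007 ]
 [ 0.0148  0.0086]
 [ 0.0138  0.0101]
 [ 0.0127  0.0115]
 [ 0.0114  0.0128]]
[ 0.5143 -0.0993]
```

Emit:
carry_out:
  series:
    - [[0.0139, -0.0101, 0, 0], [0.0148, -0.0086, 0, 0], [0.0157, -0.007, 0, 0], [0.0163, -0.0053, 0, 0], [0.0168, -0.0036, 0, 0]]

```text
time_s: 9.8
tool_pos: [0.4848, -0.2597, 0.0997]
ee_rot: [0.637, 0.771, 0.0, 0.001]
force: [12.8, 0.9, -0.7]
finger_gap: 0.0197
grasp_force: 15.0
```

Emit:
carry_out:
  series:
    - [[0.0171, -0.0018, 0, 0], [0.0172, 0, 0, 0], [0.0171, 0.0018, 0, 0], [0.0168, 0.0036, 0, 0], [0.0163, 0.0053, 0, 0]]

```text
time_s: 10.3
tool_pos: [0.4801, -0.1755, 0.0999]
ee_rot: [0.637, 0.771, 0.001, 0.004]
force: [33.0, -11.8, -11.5]
finger_gap: 0.0215
grasp_force: 15.1
```

Emit:
carry_out:
  series:
    - [[0.0157, 0.007, 0, 0], [0.0148, 0.0086, 0, 0], [0.0138, 0.0101, 0, 0], [0.0127, 0.0115, 0, 0], [0.0114, 0.0128, 0, 0]]

```text
time_s: 10.8
tool_pos: [0.5143, -0.0986, 0.1003]
ee_rot: [0.637, 0.771, -0.0, 0.001]
force: [-0.1, -3.6, 6.5]
finger_gap: 0.0197
grasp_force: 15.0
```

Emit:
carry_out:
  series:
    - [[0, 0, 0, 0], [0, 0, 0, 0]]

```text
time_s: 11.0
tool_pos: [0.5143, -0.0986, 0.1002]
ee_rot: [0.637, 0.771, 0.0, 0.0]
force: [0.3, 1.8, 6.6]
finger_gap: 0.0198
grasp_force: 15.0
```

Emit:
carry_out:
  series:
    - [[0, 0, 0, 0], [0, 0, 0, 0], [0, 0, 0, 0], [0, 0, 0, 0]]
  gripper: 0.6

```text
time_s: 11.4
tool_pos: [0.5136, -0.0989, 0.0994]
ee_rot: [0.637, 0.771, -0.0, -0.0]
force: [-0.7, 0.5, 0.6]
finger_gap: 0.0467
grasp_force: 0.0
```

Emit:
carry_out:
  series:
    - [[0, 0, -0.04, 0], [0, 0, -0.04, 0], [0, 0, -0.04, 0], [-0.02, 0, -0.04, 0], [-0.03, 0, 0, 0]]

```text
time_s: 11.9
tool_pos: [0.5244, -0.1481, 0.2659]
ee_rot: [0.637, 0.771, 0.002, 0.004]
force: [0.5, 0.6, -0.3]
finger_gap: 0.056
grasp_force: 0.0
```

Emit:
carry_out:
  series:
    - [[-0.04, 0, 0, 0], [-0.04, 0, 0, 0], [0, 0, 0, 0], [0, 0, 0, 0]]

```text
time_s: 12.3
tool_pos: [0.538, -0.227, 0.259]
ee_rot: [0.638, 0.77, -0.0, -0.001]
force: [0.6, 0.4, 0.5]
finger_gap: 0.056
grasp_force: 0.0
```

```bash
python3 - <<'E'
from h import *
p=snap('wrist','w5.png'); to([.532,-.33,.098],100.7)
E
```

```text
t12.3 yaw 100.8 turn 0.002 shift [-0.1008 -0.0252  0.1613] pos [ 0.5381 -0.2263  0.2593] F [0.8706 0.1823 0.8421] gap 0.0559 q6 -0.63
```

View pics/w5.png

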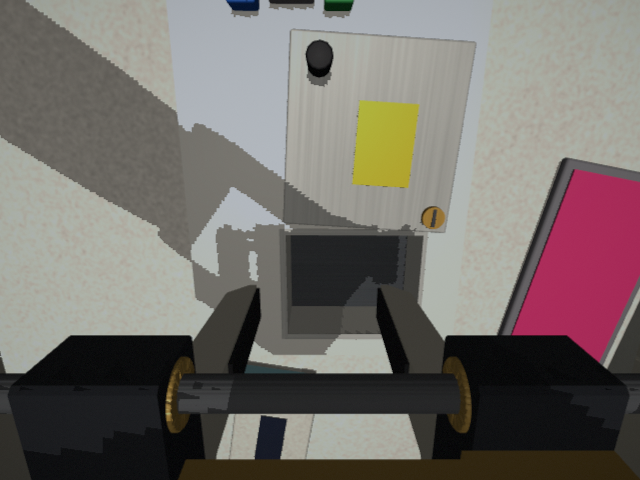

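```bash
python3 - <<'E'
from h import *
p=snap('wrist')
O=np.array([.585,-.2766,.08]); y=np.radians(10.7); Rm=np.array([[np.cos(y),-np.sin(y)],[np.sin(y),np.cos(y)]])
for rc in [(230,284),(235,425),(337,283),(338,420)]:
    X=at(p,rc,.08); print(X,(X-O)[:2]@Rm)
c=np.c_[(Rm@np.array([[-65,-52.5],[-65,52.5],[65,52.5],[65,-52.5]]).T).T/1000+O[:2],[.08]*4]; print(proj(p,c))
for n in ('scene','side'):
    q=snap(n); print(n,[(np.round(d['centre'],1).tolist(),round(d['score'],2),at(q,d['centre'],.013)[:2].round(3)) for d in nets.find_in(q,'cass_a')[:8]])
    if n=='scene': cv2.imwrite('pics/sc2.png',cv2.resize(q['color'][190:330,370:530],(640,560),interpolation=2))
E
```

```text
[ 0.5086 -0.2447  0.08  ] [-0.0691  0.0455]
[ 0.6398 -0.2246  0.08  ] [0.0635 0.0409]
[ 0.5261 -0.357   0.08  ] [-0.0728 -0.068 ]
[ 0.6642 -0.3318  0.08  ] [ 0.0676 -0.0689]
[[323.4589 290.37  ]
 [222.785  288.231 ]
 [223.0802 427.6683]
 [323.705  418.7718]]
scene [([256.1, 452.0], 0.79, array([0.417, 0.324])), ([225.2, 499.1], 0.76, array([0.259, 0.454])), ([246.1, 423.5], 0.6, array([0.4  , 0.238])), ([278.6, 414.1], 0.51, array([0.525, 0.228])), ([213.0, 438.1], 0.51, array([0.254, 0.265])), ([224.3, 326.2], 0.2, array([ 0.386, -0.059]))]
side [([350.1, 304.6], 0.86, array([0.532, 0.222])), ([361.5, 359.8], 0.83, array([0.4  , 0.241])), ([390.3, 351.1], 0.74, array([0.417, 0.314])), ([376.6, 421.2], 0.59, array([0.259, 0.268])), ([457.8, 420.8], 0.58, array([0.268, 0.452])), ([296.8, 219.6], 0.3, array([0.771, 0.087]))]
```

View pics/sc2.png

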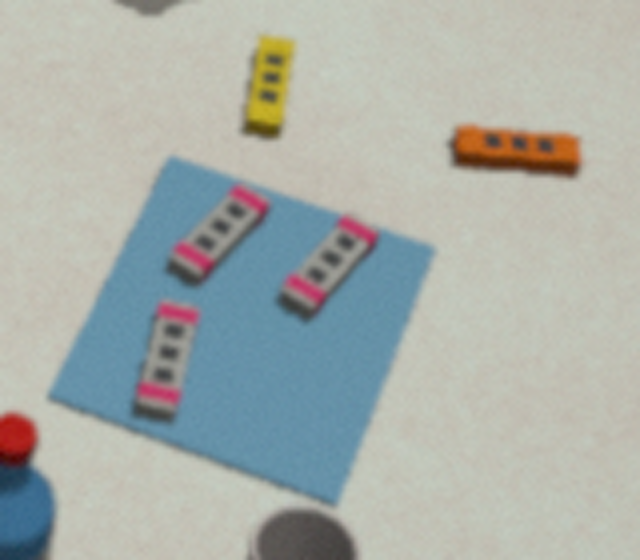

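Emit:
carry_out:
  series:
    - [[0.0435, -0.0007, -0.002, 0], [0.0435, -0.0007, -0.002, 0], [0.0435, -0.0007, -0.002, 0], [0.0435, -0.0007, -0.002, 0], [0.0435, -0.0007, -0.002, 0]]
  gripper: 0.6

```text
time_s: 13.1
tool_pos: [0.4931, -0.0116, 0.2699]
ee_rot: [0.637, 0.771, 0.0, 0.0]
force: [1.4, 0.0, 0.4]
finger_gap: 0.0558
grasp_force: 0.0
```

Emit:
carry_out:
  series:
    - [[0.0435, -0.0007, -0.002, 0], [0.0435, -0.0007, -0.002, 0], [0.0435, -0.0007, -0.002, 0], [0.0435, -0.0007, -0.002, 0], [0.0435, -0.0007, -0.002, 0]]

```text
time_s: 13.6
tool_pos: [0.4485, 0.2015, 0.28]
ee_rot: [0.637, 0.771, 0.0, 0.0]
force: [1.1, 0.1, -0.3]
finger_gap: 0.0559
grasp_force: 0.0
```

Emit:
carry_out:
  series:
    - [[0, 0, 0, 0], [0, 0, 0, 0], [0, 0, 0, 0]]

```text
time_s: 13.9
tool_pos: [0.4496, 0.1991, 0.2796]
ee_rot: [0.637, 0.771, 0.0, 0.0]
force: [-1.2, -0.1, -0.1]
finger_gap: 0.0558
grasp_force: 0.0
```

```bash
cat >> h.py <<'E'
def cass(p,z=.022,show=None):
    """pink band pairs -> centre and long-axis yaw"""
    h=cv2.cvtColor(p['color'],cv2.COLOR_BGR2HSV)
    m=cv2.inRange(h,(160,110,60),(178,255,255)); m=cv2.morphologyEx(m,cv2.MORPH_OPEN,np.ones((3,3)))
    n,_,st,c=cv2.connectedComponentsWithStats(m); B=[]
    for i in range(1,n):
        if st[i,4]>80: B.append((at(p,c[i][::-1],z),c[i]))
    out=[]
    for i in range(len(B)):
        for j in range(i):
            d=B[i][0]-B[j][0]; L=np.hypot(*d[:2])
            if .06<L<.1:
                C=(B[i][0]+B[j][0])/2; px=(B[i][1]+B[j][1])/2
                # central windows lie dark/steel between, not mat blue
                hh=h[int(px[1]),int(px[0])]
                if not(90<hh[0]<120 and hh[1]>90): out.append((C,np.degrees(np.arctan2(d[1],d[0]))%180,L,px))
    return out
E
python3 - <<'E'
from h import *
p=snap('wrist','w6.png'); to([.532,-.33,.098],None)
for o in cass(p): print(*o)
E
```

```text
t13.9 yaw 100.8 turn 0.000 shift [-0.5348 -0.0181  0.1816] pos [0.4498 0.1987 0.2795] F [ 0.7773 -0.7635  0.1068] gap 0.0557 q6 0.18
[0.4176 0.3247 0.022 ] 154.00733774729525 0.07183742114843049 [310.3132  75.7485]
[0.3806 0.3003 0.022 ] 83.23235667584137 0.08076297820524714 [271.7034  92.6586]
[0.4129 0.2846 0.022 ] 33.32702676899504 0.08867045370241045 [299.858  115.3949]
[0.4448 0.2683 0.022 ] 82.90598541024522 0.08196624867610039 [326.457  136.1904]
[0.4078 0.2439 0.022 ] 152.97900573068372 0.0718038991591669 [287.8472 153.1006]
[0.4725 0.267  0.022 ] 118.30011692998914 0.09524796746198018 [350.6816 142.0292]
[0.531  0.2234 0.022 ] 177.32225145121788 0.07187778787318903 [393.7102 193.0378]
```

View pics/w6.png

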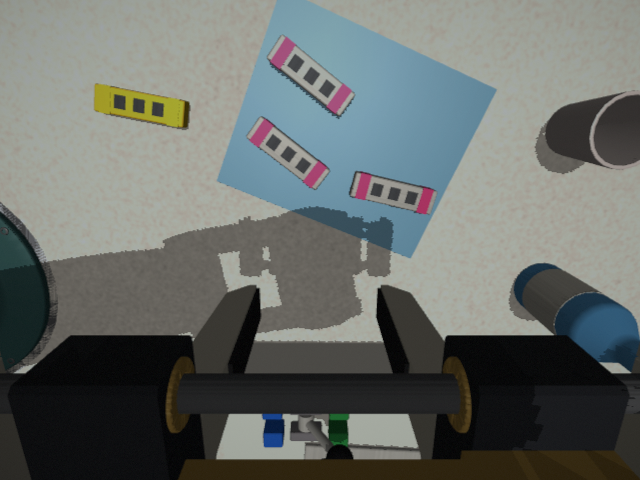

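```bash
sed -i 's/if .06<L<.1:/if .068<L<.076:/' h.py; python3 - <<'E'
from h import *
to([.531,.2234,.006],177.3)
E
```

```text
t13.9 yaw 100.8 turn -1.336 shift [-0.0799  0.0285  0.2735] pos [0.4498 0.1987 0.2795] F [ 0.7773 -0.7635  0.1068] gap 0.0557 q6 0.18
```

Emit:
carry_out:
  series:
    - [[0, 0, 0.01, -0.1336], [0, 0, 0.01, -0.1336], [0, 0, 0.01, -0.1336], [0, 0, 0.01, -0.1336], [0, 0, 0.01, -0.1336]]

```text
time_s: 14.45
tool_pos: [0.45, 0.1984, 0.2291]
ee_rot: [0.348, 0.938, 0.0, 0.0]
force: [0.4, 0.2, 0.0]
finger_gap: 0.056
grasp_force: 0.0
```

Emit:
carry_out:
  series:
    - [[0, 0, 0.01, -0.1336], [0, 0, 0.01, -0.1336], [0, 0, 0.01, -0.1336], [0, 0, 0.01, -0.1336], [0, 0, 0.01, -0.1336]]

```text
time_s: 14.95
tool_pos: [0.45, 0.1984, 0.1792]
ee_rot: [0.021, 1.0, 0.0, 0.0]
force: [0.2, -0.4, 0.1]
finger_gap: 0.0559
grasp_force: 0.0
```

Emit:
carry_out:
  series:
    - [[-0.027, 0.0095, 0.03, 0], [-0.027, 0.0095, 0.03, 0], [-0.026, 0.0095, 0.03, 0], [0, 0, 0, 0], [0, 0, 0, 0]]

```text
time_s: 15.45
tool_pos: [0.5309, 0.2232, 0.0891]
ee_rot: [0.024, 1.0, -0.0, -0.001]
force: [0.3, -0.3, 1.1]
finger_gap: 0.0557
grasp_force: 0.0
```

```bash
python3 - <<'E'
from h import *
to([.531,.2234,.006],177.3)
p=snap('wrist')
for o in cass(p): print(*o)
E
```

```text
t15.4 yaw 177.3 turn -0.000 shift [-0.0002  0.0002  0.0831] pos [0.5309 0.2232 0.0891] F [ 0.2789 -0.2739  1.1444] gap 0.0557 q6 -1.17
[0.4209 0.3268 0.022 ] 144.72706466627088 0.06932442771175175 [495.2487  61.3476]
[0.5308 0.2224 0.022 ] 177.79372076988207 0.07147924453450279 [316.5653 255.1703]
```

Emit:
carry_out:
  series:
    - [[0, 0, 0.03, 0], [0, 0, 0.03, 0], [0, 0, 0.018, 0], [0, 0, 0.005, 0], [0, 0, 0, 0]]

```text
time_s: 16.0
tool_pos: [0.5309, 0.2242, 0.0078]
ee_rot: [0.023, 1.0, 0.0, 0.001]
force: [-0.6, 0.6, -0.1]
finger_gap: 0.056
grasp_force: 0.0
```

Emit:
carry_out:
  series:
    - [[0, 0, 0, 0], [0, 0, 0, 0], [0, 0, 0, 0], [0, 0, 0, 0], [0, 0, 0, 0]]
  gripper: 0
  newtons: 30

```text
time_s: 16.5
tool_pos: [0.5311, 0.2244, 0.0071]
ee_rot: [0.023, 1.0, 0.0, 0.0]
force: [-1.9, -0.5, 6.0]
finger_gap: 0.0277
grasp_force: 30.0
```

Emit:
carry_out:
  series:
    - [[0, 0, -0.03, 0], [0, 0, -0.04, 0], [0, 0, -0.04, 0], [0, 0, -0.04, 0], [0, 0, -0.02, 0]]

```text
time_s: 17.0
tool_pos: [0.5315, 0.2246, 0.1804]
ee_rot: [0.023, 1.0, 0.001, 0.002]
force: [0.3, -0.1, -0.8]
finger_gap: 0.0275
grasp_force: 30.0
```

```bash
python3 - <<'E'
from h import *
print(r.read_state()['grasp_force'])
Y=np.radians(10.7); C=np.array([.585,-.289])+.015*np.array([-np.sin(Y),np.cos(Y)])
to([*C,.18],10.7)
E
```

```text
29.99982386827469
t17.0 yaw 177.4 turn -0.233 shift [ 0.0428 -0.4996 -0.0001] pos [0.5315 0.2246 0.1804] F [ 0.3049 -0.1485 -0.8371] gap 0.0275 q6 -1.17
```

Emit:
carry_out:
  series:
    - [[0, 0, -0.02, -0.1165], [0, 0, -0.02, -0.1165], [0.0039, -0.0416, 0, 0], [0.0039, -0.0416, 0, 0], [0.0039, -0.0416, 0, 0]]

```text
time_s: 17.5
tool_pos: [0.5424, 0.0983, 0.2165]
ee_rot: [-0.094, 0.996, 0.0, 0.0]
force: [-0.3, 0.0, -1.0]
finger_gap: 0.0278
grasp_force: 30.0
```

Emit:
carry_out:
  series:
    - [[0.0035, -0.0416, 0, 0], [0.0035, -0.0416, 0, 0], [0.0035, -0.0416, 0, 0], [0.0035, -0.0416, 0, 0], [0.0035, -0.0416, 0, 0]]

```text
time_s: 18.0
tool_pos: [0.5639, -0.1098, 0.2165]
ee_rot: [-0.093, 0.996, 0.0, -0.0]
force: [0.3, 0.0, -0.7]
finger_gap: 0.0277
grasp_force: 30.0
```

Emit:
carry_out:
  series:
    - [[0.0035, -0.0416, 0, 0], [0.0035, -0.0416, 0, 0], [0.0035, -0.0416, 0.02, 0], [0.0035, -0.0416, 0.02, 0], [0, 0, 0, 0]]

```text
time_s: 18.5
tool_pos: [0.5801, -0.2777, 0.1725]
ee_rot: [-0.092, 0.996, 0.001, -0.002]
force: [0.3, -0.1, -0.5]
finger_gap: 0.0275
grasp_force: 30.0
```

```bash
python3 - <<'E'
from h import *
Y=np.radians(10.7); C=np.array([.585,-.289])+.015*np.array([-np.sin(Y),np.cos(Y)])
to([*C,.022],10.7); print(r.read_state()['grasp_force'])
p=snap('wrist','w7.png')
E
```

```text
t18.5 yaw -169.5 turn -0.003 shift [-0.0034  0.0026  0.1505] pos [ 0.5801 -0.2777  0.1725] F [ 0.2883 -0.1024 -0.4506] gap 0.0275 q6 -2.24
29.999452829360962
```

View pics/w7.png

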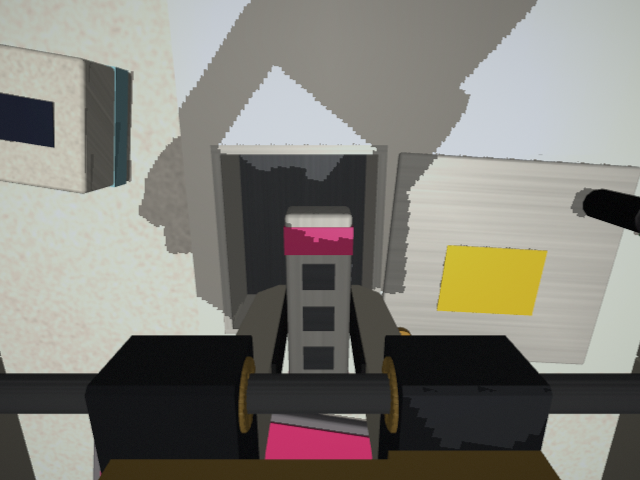

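```bash
python3 - <<'E'
from h import *
p=snap('wrist')
O=np.array([.585,-.289,.08]); y=np.radians(10.7); Rm=np.array([[np.cos(y),-np.sin(y)],[np.sin(y),np.cos(y)]])
for rc in [(147,212),(147,221),(147,377),(147,387),(290,387),(290,375),(290,201),(290,230)]: print(rc,(at(p,rc,.08)-O)[:2]@Rm)
print((r.read_state()['tool_pos']-O)[:2]@Rm)
E
```

```text
(147, 212) [-0.0701 -0.0559]
(147, 221) [-0.0701 -0.0499]
(147, 377) [-0.0699  0.0535]
(147, 387) [-0.0699  0.0601]
(290, 387) [0.0333 0.0653]
(290, 375) [0.0332 0.0564]
(290, 201) [ 0.0328 -0.0725]
(290, 230) [ 0.0329 -0.051 ]
[-0.0013  0.0148]
```

Emit:
carry_out:
  series:
    - [[0.0025, 0.0015, 0.03, 0], [0, 0, 0.03, 0], [0, 0, 0.03, 0], [0, 0, 0.025, 0], [0, 0, 0, 0]]

```text
time_s: 19.1
tool_pos: [0.5775, -0.2713, 0.0589]
ee_rot: [-0.094, 0.996, 0.001, -0.002]
force: [0.3, -0.0, -1.6]
finger_gap: 0.0275
grasp_force: 30.0
```

Emit:
carry_out:
  series:
    - [[0, 0, 0.015, 0], [0, 0, 0.012, 0], [0, 0, 0.006, 0], [0, 0, 0, 0]]

```text
time_s: 19.5
tool_pos: [0.5783, -0.273, 0.0279]
ee_rot: [-0.093, 0.996, 0.0, -0.0]
force: [0.3, 0.1, -0.9]
finger_gap: 0.0279
grasp_force: 30.0
```

Emit:
carry_out:
  series:
    - [[0, 0, 0, 0], [0, 0, 0, 0], [0, 0, 0, 0]]
  gripper: 0.4

```text
time_s: 19.8
tool_pos: [0.5789, -0.2735, 0.0293]
ee_rot: [-0.093, 0.996, -0.0, 0.0]
force: [0.9, -1.9, 1.6]
finger_gap: 0.0369
grasp_force: 1.1
```

Emit:
carry_out:
  series:
    - [[0, 0, -0.03, 0], [0, 0, -0.04, 0], [0, 0, -0.04, 0], [0, 0, -0.05, 0], [0, 0, -0.03, 0]]

```text
time_s: 20.3
tool_pos: [0.579, -0.2734, 0.2232]
ee_rot: [-0.093, 0.996, -0.001, 0.002]
force: [0.1, 0.2, 0.4]
finger_gap: 0.0368
grasp_force: 0.0
```

```bash
python3 - <<'E'
from h import *
p=snap('side')
print([(at(p,d['centre'],.013)[:2].round(3),round(d['score'],2)) for d in nets.find_in(p,'cass_a')[:6]])
for o in cass(p): print(*o)
to([.408,.244,.09],153)
E
```

```text
[(array([0.268, 0.45 ]), 0.89), (array([0.41 , 0.241]), 0.74), (array([0.255, 0.265]), 0.72), (array([0.418, 0.322]), 0.61), (array([ 0.524, -0.097]), 0.57)]
t20.4 yaw -169.3 turn 0.658 shift [0.3892 0.3834 0.1315] pos [ 0.5798 -0.2738  0.2245] F [ 1.5296 -0.5582 -0.0573] gap 0.0374 q6 -2.24
```

Emit:
carry_out:
  series:
    - [[0, 0, 0, 0.1316], [0, 0, 0, 0.1316], [0, 0, 0, 0.1316], [0, 0, 0, 0.1316], [0, 0, 0, 0.1316]]
  gripper: 0.6

```text
time_s: 20.9
tool_pos: [0.5784, -0.2731, 0.2178]
ee_rot: [0.236, 0.972, 0.0, -0.0]
force: [0.5, 0.1, 0.4]
finger_gap: 0.0556
grasp_force: 0.0
```

Emit:
carry_out:
  series:
    - [[0.0299, 0.0295, 0, 0], [0.0299, 0.0295, 0, 0], [0.0299, 0.0295, 0, 0], [0.0299, 0.0295, 0, 0], [0.0299, 0.0295, 0, 0]]

```text
time_s: 21.4
tool_pos: [0.5113, -0.0726, 0.2179]
ee_rot: [0.233, 0.972, 0.0, -0.0]
force: [1.1, -0.1, 0.7]
finger_gap: 0.0558
grasp_force: 0.0
```

Emit:
carry_out:
  series:
    - [[0.0299, 0.0295, 0, 0], [0.0299, 0.0295, 0, 0], [0.0299, 0.0295, 0, 0], [0.0299, 0.0295, 0, 0], [0.0299, 0.0295, 0, 0]]

```text
time_s: 21.9
tool_pos: [0.4449, 0.1267, 0.2182]
ee_rot: [0.233, 0.972, 0.0, 0.0]
force: [0.1, 0.8, 0.4]
finger_gap: 0.0557
grasp_force: 0.0
```

Emit:
carry_out:
  series:
    - [[0.0299, 0.0295, 0.02, 0], [0.0299, 0.0295, 0.03, 0], [0.0299, 0.0295, 0.04, 0], [0, 0, 0.03, 0], [0, 0, 0, 0]]

```text
time_s: 22.4
tool_pos: [0.4061, 0.2379, 0.1008]
ee_rot: [0.232, 0.973, -0.002, -0.002]
force: [1.0, -0.3, 0.3]
finger_gap: 0.0559
grasp_force: 0.0
```

```bash
python3 - <<'E'
from h import *
p=snap('wrist')
for o in cass(p): print(*o)
to([.408,.244,.007],153)
E
```

```text
[0.4163 0.323  0.022 ] 154.01126210224007 0.07152124497416722 [442.1246 207.2178]
[0.4074 0.2434 0.022 ] 153.33751255065496 0.07162455872902182 [326.6506 247.9678]
t22.4 yaw 153.1 turn 0.001 shift [0.0021 0.006  0.0967] pos [0.4074 0.2379 0.1037] F [0.2643 0.0939 0.739 ] gap 0.0560 q6 -0.63
```

Emit:
carry_out:
  series:
    - [[0.0025, 0.005, 0.03, 0], [0, 0, 0.03, 0], [0, 0, 0.02, 0], [0, 0, 0, 0], [0, 0, 0, 0]]

```text
time_s: 22.95
tool_pos: [0.4095, 0.2436, 0.0269]
ee_rot: [0.234, 0.972, 0.0, 0.001]
force: [0.8, -0.1, 0.3]
finger_gap: 0.0562
grasp_force: 0.0
```

```bash
python3 -c "
from h import *
to([.4074,.2434,.007],153.3)"
```

```text
t22.9 yaw 153.0 turn -0.006 shift [ 0.0018 -0.0011  0.0199] pos [0.4095 0.2436 0.0269] F [ 0.7585 -0.0697  0.2831] gap 0.0562 q6 -0.62
```

Emit:
carry_out:
  series:
    - [[0.001, 0, 0.015, 0], [0, 0, 0.004, 0], [0, 0, 0, 0]]

```text
time_s: 23.25
tool_pos: [0.4073, 0.244, 0.0056]
ee_rot: [0.233, 0.972, -0.0, -0.0]
force: [0.9, -0.6, -0.0]
finger_gap: 0.056
grasp_force: 0.0
```

Emit:
carry_out:
  series:
    - [[0, 0, 0, 0], [0, 0, 0, 0], [0, 0, 0, 0], [0, 0, 0, 0], [0, 0, 0, 0]]
  gripper: 0
  newtons: 30

```text
time_s: 23.75
tool_pos: [0.4076, 0.2442, 0.0062]
ee_rot: [0.233, 0.972, 0.0, 0.0]
force: [-0.5, -0.6, 1.8]
finger_gap: 0.0278
grasp_force: 30.0
```

Emit:
carry_out:
  series:
    - [[0, 0, -0.03, 0], [0, 0, -0.045, 0], [0, 0, -0.045, 0], [0, 0, -0.045, 0], [0, 0, -0.045, 0]]

```text
time_s: 24.25
tool_pos: [0.4071, 0.244, 0.2178]
ee_rot: [0.233, 0.972, 0.0, 0.0]
force: [1.8, 0.6, -1.1]
finger_gap: 0.0276
grasp_force: 30.0
```

```bash
python3 - <<'E'
from h import *
Y=np.radians(10.7); C=np.array([.5815,-.288])-.015*np.array([-np.sin(Y),np.cos(Y)])
to([*C,.2],10.7); print(r.read_state()['grasp_force'])
E
```

```text
t24.2 yaw 153.0 turn -0.658 shift [-0.0726 -0.5701  0.0178] pos [0.4071 0.244  0.2178] F [ 1.7684  0.559  -1.1359] gap 0.0276 q6 -0.61
29.999662041664124
```

Emit:
carry_out:
  series:
    - [[0, 0, 0, -0.1316], [0, 0, 0, -0.1316], [0, 0, 0, -0.1316], [0, 0, 0, -0.1316], [0, 0, 0, -0.1316]]

```text
time_s: 24.75
tool_pos: [0.4074, 0.2442, 0.2158]
ee_rot: [-0.096, 0.995, -0.0, -0.0]
force: [-0.3, -0.0, -0.8]
finger_gap: 0.0275
grasp_force: 30.0
```

Emit:
carry_out:
  series:
    - [[-0.0056, -0.0438, 0, 0], [-0.0056, -0.0438, 0, 0], [-0.0056, -0.0438, 0, 0], [-0.0056, -0.0438, 0, 0], [-0.0056, -0.0438, 0, 0]]

```text
time_s: 25.25
tool_pos: [0.4759, 0.0325, 0.216]
ee_rot: [-0.094, 0.996, 0.0, 0.0]
force: [0.5, -0.4, -1.4]
finger_gap: 0.0279
grasp_force: 30.0
```

Emit:
carry_out:
  series:
    - [[-0.0056, -0.0438, 0, 0], [-0.0056, -0.0438, 0, 0], [-0.0056, -0.0438, 0, 0], [-0.0056, -0.0438, 0, 0], [-0.0056, -0.0438, 0, 0]]

```text
time_s: 25.75
tool_pos: [0.5442, -0.1777, 0.2158]
ee_rot: [-0.093, 0.996, 0.0, -0.0]
force: [1.3, 0.5, -1.9]
finger_gap: 0.0278
grasp_force: 30.0
```

Emit:
carry_out:
  series:
    - [[-0.0056, -0.0438, 0, 0], [-0.0056, -0.0438, 0, 0], [-0.0056, -0.0438, 0, 0], [0, 0, 0, 0], [0, 0, 0, 0]]

```text
time_s: 26.25
tool_pos: [0.5848, -0.3022, 0.215]
ee_rot: [-0.093, 0.996, 0.001, -0.001]
force: [0.3, 1.1, -2.2]
finger_gap: 0.0279
grasp_force: 30.0
```

```bash
python3 - <<'E'
from h import *
Y=np.radians(10.7); C=np.array([.5815,-.288])-.015*np.array([-np.sin(Y),np.cos(Y)])
to([*C,.043],10.7); print(r.read_state()['grasp_force'])
p=snap('wrist','w8.png')
E
```

```text
t26.2 yaw -169.3 turn -0.001 shift [ 0.0005 -0.0006  0.172 ] pos [ 0.5848 -0.3022  0.215 ] F [ 0.3299  1.1473 -2.2481] gap 0.0279 q6 -2.27
29.999716579914093
```

View pics/w8.png

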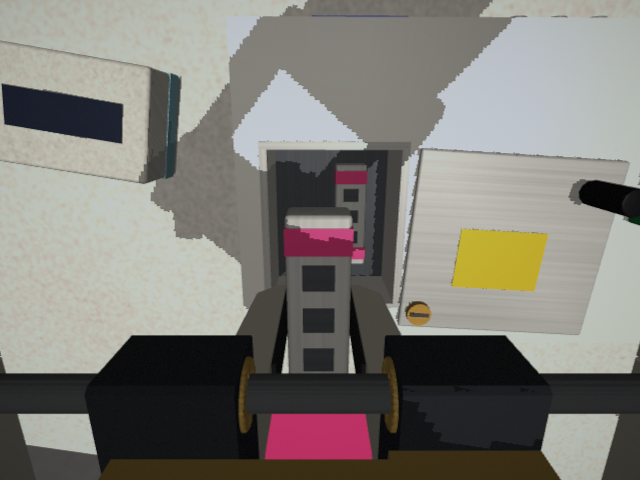

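Emit:
carry_out:
  series:
    - [[0.0005, -0.0005, 0.04, 0], [0, 0, 0.04, 0], [0, 0, 0.04, 0], [0, 0, 0.02, 0], [0, 0, 0, 0]]

```text
time_s: 26.8
tool_pos: [0.5832, -0.3002, 0.073]
ee_rot: [-0.094, 0.996, 0.001, -0.002]
force: [-0.9, 0.5, -1.6]
finger_gap: 0.0279
grasp_force: 30.0
```

Emit:
carry_out:
  series:
    - [[0, 0, 0.02, 0], [0, 0, 0.01, 0], [0, 0, 0, 0], [0, 0, 0, 0]]

```text
time_s: 27.2
tool_pos: [0.585, -0.3022, 0.0473]
ee_rot: [-0.094, 0.996, -0.0, 0.0]
force: [-0.2, 0.5, -0.7]
finger_gap: 0.0278
grasp_force: 30.0
```

Emit:
carry_out:
  series:
    - [[0, 0, 0, 0], [0, 0, 0, 0], [0, 0, 0, 0]]
  gripper: 0.4

```text
time_s: 27.5
tool_pos: [0.5849, -0.3024, 0.0467]
ee_rot: [-0.093, 0.996, -0.0, 0.0]
force: [-0.5, 0.4, 0.3]
finger_gap: 0.0369
grasp_force: 0.0
```

Emit:
carry_out:
  series:
    - [[0, 0, -0.03, 0], [0, 0, -0.04, 0], [0, 0, -0.05, 0], [0, 0, -0.05, 0], [0, 0, 0, 0]]

```text
time_s: 28.0
tool_pos: [0.5863, -0.3033, 0.2246]
ee_rot: [-0.093, 0.996, -0.003, 0.004]
force: [0.7, -0.1, 0.1]
finger_gap: 0.0372
grasp_force: 0.0
```

```bash
python3 - <<'E'
from h import *
p=snap('wrist','w9.png')
for o in cass(p,.036): print(*o)
p=snap('side')
print([(at(p,d['centre'],.013)[:2].round(3),round(d['score'],2)) for d in nets.find_in(p,'cass_a')[:6]])
to([.4163,.3238,.1],154)
E
```

```text
[ 0.5819 -0.2872  0.036 ] 10.884245843673357 0.07158410812541212 [336.4991 210.5201]
[(array([0.246, 0.266]), 0.88), (array([0.262, 0.45 ]), 0.88), (array([ 0.587, -0.326]), 0.71), (array([0.419, 0.324]), 0.61)]
t28.1 yaw -169.3 turn 0.641 shift [0.4256 0.4889 0.1157] pos [ 0.5845 -0.3022  0.2157] F [-0.096  -0.0843 -0.7346] gap 0.0369 q6 -2.27
```

View pics/w9.png

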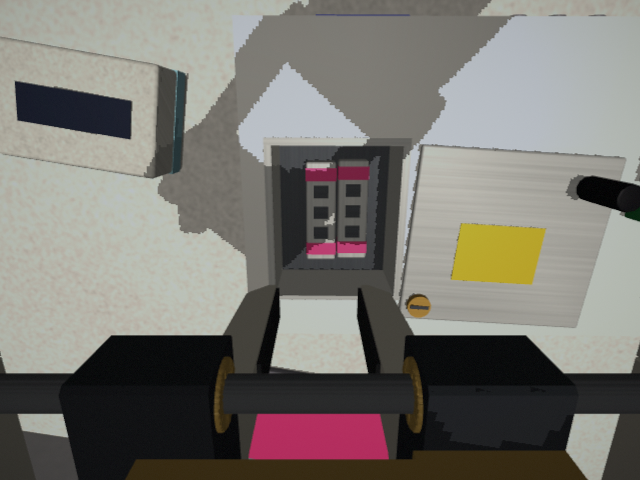

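Emit:
carry_out:
  series:
    - [[0, 0, 0, 0.1282], [0, 0, 0, 0.1282], [0, 0, 0, 0.1282], [0, 0, 0, 0.1282], [0, 0, 0, 0.1282]]
  gripper: 0.6

```text
time_s: 28.65
tool_pos: [0.5842, -0.302, 0.2139]
ee_rot: [0.228, 0.974, 0.0, -0.001]
force: [-0.7, 0.5, -0.4]
finger_gap: 0.0558
grasp_force: 0.0
```

Emit:
carry_out:
  series:
    - [[0.0284, 0.0326, 0, 0], [0.0284, 0.0326, 0, 0], [0.0284, 0.0326, 0, 0], [0.0284, 0.0326, 0, 0], [0.0284, 0.0326, 0, 0]]

```text
time_s: 29.15
tool_pos: [0.5272, -0.092, 0.2142]
ee_rot: [0.225, 0.974, 0.0, -0.001]
force: [0.8, 0.5, -0.2]
finger_gap: 0.0557
grasp_force: 0.0
```

Emit:
carry_out:
  series:
    - [[0.0284, 0.0326, 0, 0], [0.0284, 0.0326, 0, 0], [0.0284, 0.0326, 0, 0], [0.0284, 0.0326, 0, 0], [0.0284, 0.0326, 0, 0]]

```text
time_s: 29.65
tool_pos: [0.471, 0.1166, 0.2144]
ee_rot: [0.225, 0.974, -0.0, -0.001]
force: [1.0, 0.5, -0.5]
finger_gap: 0.0559
grasp_force: 0.0
```

Emit:
carry_out:
  series:
    - [[0.0284, 0.0326, 0, 0], [0.0284, 0.0326, 0, 0], [0.0284, 0.0326, 0.03, 0], [0.0284, 0.0326, 0.03, 0], [0.0284, 0.0326, 0.03, 0]]

```text
time_s: 30.15
tool_pos: [0.4164, 0.3189, 0.128]
ee_rot: [0.225, 0.974, -0.001, -0.001]
force: [1.7, 0.1, -0.6]
finger_gap: 0.0559
grasp_force: 0.0
```

Emit:
carry_out:
  series:
    - [[0, 0, 0.02, 0], [0, 0, 0, 0], [0, 0, 0, 0]]

```text
time_s: 30.45
tool_pos: [0.4176, 0.3172, 0.11]
ee_rot: [0.225, 0.974, -0.001, -0.001]
force: [-0.7, -0.7, 0.1]
finger_gap: 0.0555
grasp_force: 0.0
```

```bash
python3 - <<'E'
from h import *
p=snap('wrist')
for o in cass(p): print(*o); to([*o[0][:2],.006],o[1])
E
```

```text
[0.4175 0.3251 0.022 ] 154.07548415817328 0.07178162641595313 [328.3508 240.6815]
t30.5 yaw 154.0 turn -0.002 shift [0.0039 0.0068 0.105 ] pos [0.4181 0.3173 0.111 ] F [ 0.7321 -0.2101 -0.2075] gap 0.0560 q6 -0.52
```

Emit:
carry_out:
  series:
    - [[0.003, 0.006, 0.03, 0], [0, 0, 0.03, 0], [0, 0, 0.02, 0], [0, 0, 0, 0], [0, 0, 0, 0]]

```text
time_s: 31.0
tool_pos: [0.4185, 0.3243, 0.032]
ee_rot: [0.225, 0.974, 0.0, 0.0]
force: [0.6, 0.0, 1.0]
finger_gap: 0.0559
grasp_force: 0.0
```

```bash
python3 -c "
from h import *
to([.4172,.3247,.006],154)"
```

```text
t31.0 yaw 153.9 turn -0.001 shift [ 0.0014 -0.0002  0.026 ] pos [0.4185 0.3243 0.032 ] F [0.6086 0.034  1.0031] gap 0.0559 q6 -0.50
```

Emit:
carry_out:
  series:
    - [[0.001, 0, 0.017, 0], [0, 0, 0.008, 0], [0, 0, 0, 0]]

```text
time_s: 31.3
tool_pos: [0.4169, 0.3247, 0.0058]
ee_rot: [0.225, 0.974, -0.0, -0.0]
force: [0.3, 0.2, 1.5]
finger_gap: 0.0556
grasp_force: 0.0
```

Emit:
carry_out:
  series:
    - [[0, 0, 0, 0], [0, 0, 0, 0], [0, 0, 0, 0], [0, 0, 0, 0], [0, 0, 0, 0]]
  gripper: 0
  newtons: 30

```text
time_s: 31.8
tool_pos: [0.417, 0.325, 0.0059]
ee_rot: [0.225, 0.974, 0.0, 0.0]
force: [-0.9, -0.3, 3.4]
finger_gap: 0.0278
grasp_force: 30.0
```

Emit:
carry_out:
  series:
    - [[0, 0, -0.03, 0], [0, 0, -0.045, 0], [0, 0, -0.045, 0], [0, 0, -0.045, 0], [0, 0, -0.045, 0]]

```text
time_s: 32.3
tool_pos: [0.4165, 0.3246, 0.2173]
ee_rot: [0.225, 0.974, -0.0, -0.0]
force: [0.5, 0.1, -1.9]
finger_gap: 0.0279
grasp_force: 30.0
```

```bash
python3 - <<'E'
from h import *
to([.5815,-.288,.2],10.7); print(r.read_state()['grasp_force'])
E
```

```text
t32.3 yaw 154.0 turn -0.641 shift [-0.0484 -0.6326  0.0173] pos [0.4165 0.3246 0.2173] F [ 0.5444  0.1235 -1.8689] gap 0.0279 q6 -0.50
29.99973088502884
```

Emit:
carry_out:
  series:
    - [[0, 0, 0, -0.1282], [0, 0, 0, -0.1282], [0, 0, 0, -0.1282], [0, 0, 0, -0.1282], [0, 0, 0, -0.1282]]

```text
time_s: 32.8
tool_pos: [0.4167, 0.3248, 0.2153]
ee_rot: [-0.096, 0.995, -0.0, -0.0]
force: [-0.6, -0.2, -1.7]
finger_gap: 0.0278
grasp_force: 30.0
```

Emit:
carry_out:
  series:
    - [[-0.0035, -0.0452, 0, 0], [-0.0035, -0.0452, 0, 0], [-0.0035, -0.0452, 0, 0], [-0.0035, -0.0452, 0, 0], [-0.0035, -0.0452, 0, 0]]

```text
time_s: 33.3
tool_pos: [0.4761, 0.1043, 0.2155]
ee_rot: [-0.094, 0.996, 0.0, 0.0]
force: [1.1, 0.3, -1.2]
finger_gap: 0.0278
grasp_force: 30.0
```

Emit:
carry_out:
  series:
    - [[-0.0035, -0.0452, 0, 0], [-0.0035, -0.0452, 0, 0], [-0.0035, -0.0452, 0, 0], [-0.0035, -0.0452, 0, 0], [-0.0035, -0.0452, 0, 0]]

```text
time_s: 33.8
tool_pos: [0.5354, -0.1147, 0.2155]
ee_rot: [-0.093, 0.996, 0.0, 0.0]
force: [0.8, 1.1, -1.0]
finger_gap: 0.0273
grasp_force: 30.0
```

Emit:
carry_out:
  series:
    - [[-0.0035, -0.0452, 0, 0], [-0.0035, -0.0452, 0, 0], [-0.0035, -0.0452, 0, 0], [-0.0035, -0.0452, 0, 0], [0, 0, 0, 0]]

```text
time_s: 34.3
tool_pos: [0.5828, -0.292, 0.214]
ee_rot: [-0.092, 0.996, 0.0, -0.001]
force: [0.6, 0.8, -1.8]
finger_gap: 0.0277
grasp_force: 30.0
```

```bash
python3 - <<'E'
from h import *
to([.5815,-.288,.045],10.7); print(r.read_state()['grasp_force'])
E
```

```text
t34.3 yaw -169.5 turn -0.003 shift [0.0003 0.0041 0.169 ] pos [ 0.5828 -0.292   0.214 ] F [ 0.572   0.7853 -1.7646] gap 0.0277 q6 -2.26
29.999426007270813
```

Emit:
carry_out:
  series:
    - [[0, 0.002, 0.04, 0], [0, 0, 0.04, 0], [0, 0, 0.04, 0], [0, 0, 0.03, 0], [0, 0, 0.01, 0]]

```text
time_s: 34.8
tool_pos: [0.5809, -0.2845, 0.0518]
ee_rot: [-0.094, 0.996, 0.001, -0.002]
force: [0.2, 0.2, -1.2]
finger_gap: 0.0279
grasp_force: 30.0
```

Emit:
carry_out:
  series:
    - [[0, 0, 0, 0], [0, 0, 0.008, 0], [0, 0, 0, 0], [0, 0, 0, 0]]

```text
time_s: 35.2
tool_pos: [0.5827, -0.286, 0.0486]
ee_rot: [-0.093, 0.996, -0.0, 0.001]
force: [0.1, -0.3, -1.3]
finger_gap: 0.0277
grasp_force: 30.0
```

Emit:
carry_out:
  series:
    - [[0, 0, 0, 0], [0, 0, 0, 0], [0, 0, 0, 0]]
  gripper: 0.45

```text
time_s: 35.5
tool_pos: [0.5825, -0.2859, 0.0479]
ee_rot: [-0.093, 0.996, -0.0, 0.0]
force: [-0.1, 0.0, 0.4]
finger_gap: 0.0415
grasp_force: 0.0
```

Emit:
carry_out:
  series:
    - [[0, 0, -0.03, 0], [0, 0, -0.04, 0], [0, 0, -0.05, 0], [0, 0, -0.05, 0], [0, 0, 0, 0]]

```text
time_s: 36.0
tool_pos: [0.584, -0.2867, 0.2259]
ee_rot: [-0.093, 0.996, -0.003, 0.004]
force: [0.7, -0.0, 0.2]
finger_gap: 0.0418
grasp_force: 0.0
```

```bash
python3 - <<'E'
from h import *
p=snap('wrist')
O=np.array([.5815,-.288]); y=np.radians(10.7); Rm=np.array([[np.cos(y),-np.sin(y)],[np.sin(y),np.cos(y)]])
for z in (.036,.054):
  for o in cass(p,z): print(z,*o,(o[0][:2]-O)@Rm)
print('net',[(at(p,d['centre'],.054)[:2].round(3),round(d['score'],2)) for d in nets.find_in(p,'cass_a')[:6]])
p=snap('side')
print([(at(p,d['centre'],.013)[:2].round(3),round(d['score'],2)) for d in nets.find_in(p,'cass_a')[:6]])
to([.5143,-.0986,.2],100.8)
E
```

```text
0.036 [ 0.585  -0.2864  0.036 ] 10.73229764815829 0.07351934230815488 [319.0411 212.4565] [0.0037 0.0009]
0.054 [ 0.5807 -0.2872  0.054 ] 10.732297648158275 0.06978433981612422 [319.0411 212.4565] [-0.0006  0.001 ]
net [(array([ 0.566, -0.27 ]), 0.95), (array([ 0.578, -0.285]), 0.86), (array([ 0.576, -0.309]), 0.58)]
[(array([0.252, 0.262]), 0.95), (array([ 0.594, -0.338]), 0.74), (array([0.268, 0.449]), 0.64), (array([ 0.545, -0.177]), 0.21)]
t36.2 yaw -169.3 turn 1.569 shift [ 0.1964 -0.0315  0.0164] pos [ 0.582  -0.2856  0.2162] F [ 0.8961  0.2719 -0.9214] gap 0.0419 q6 -2.25
```

Emit:
carry_out:
  series:
    - [[0, 0, 0, 0.1426], [0, 0, 0, 0.1426], [0, 0, 0, 0.1426], [0, 0, 0, 0.1426], [0, 0, 0, 0.1426]]
  gripper: 0.6

```text
time_s: 36.7
tool_pos: [0.5819, -0.2856, 0.2156]
ee_rot: [0.263, 0.965, 0.0, -0.001]
force: [-0.2, -0.4, -0.1]
finger_gap: 0.0557
grasp_force: 0.0
```

Emit:
carry_out:
  series:
    - [[0, 0, 0, 0.1426], [0, 0, 0, 0.1426], [0, 0, 0, 0.1426], [0, 0, 0, 0.1426], [0, 0, 0, 0.1426]]

```text
time_s: 37.2
tool_pos: [0.5819, -0.2856, 0.2155]
ee_rot: [0.583, 0.813, -0.0, -0.001]
force: [0.2, 0.3, 0.7]
finger_gap: 0.0558
grasp_force: 0.0
```

Emit:
carry_out:
  series:
    - [[0, 0, 0, 0.1426], [0, 0, 0, 0], [0.04, -0.007, 0, 0], [0.04, -0.006, 0, 0], [0.04, -0.006, 0, 0]]

```text
time_s: 37.7
tool_pos: [0.5401, -0.1704, 0.2161]
ee_rot: [0.635, 0.772, -0.0, -0.001]
force: [-0.1, 0.0, 0.7]
finger_gap: 0.0555
grasp_force: 0.0
```

Emit:
carry_out:
  series:
    - [[0.04, -0.006, 0, 0], [0.036, -0.006, 0, 0], [0, 0, 0, 0], [0, 0, 0, 0], [0, 0, 0, 0]]

```text
time_s: 38.2
tool_pos: [0.5151, -0.0997, 0.217]
ee_rot: [0.636, 0.771, -0.0, -0.0]
force: [0.1, -0.5, -0.2]
finger_gap: 0.0555
grasp_force: 0.0
```

```bash
python3 - <<'E'
from h import *
p=snap('wrist')
q=cv2.cvtColor(p['color'],cv2.COLOR_BGR2GRAY)[200:330,265:375]
n,_,st,c=cv2.connectedComponentsWithStats((q<55).astype(np.uint8))
for i in range(1,n):
    if st[i,4]>200: print(st[i]+[265,200,0,0,0],c[i]+[265,200])
to([.5143,-.0986,.099],100.8); print(proj(p,[[.5143,-.0986,.133],[.5143,-.0986,.088]]))
E
```

```text
[303 221  29  41 935] [317.1572 241.4449]
t38.2 yaw 100.9 turn 0.002 shift [ 0.0014 -0.0005  0.118 ] pos [ 0.5152 -0.0999  0.217 ] F [0.212  0.2646 0.1415] gap 0.0562 q6 -0.43
[[247.1348 317.8384]
 [229.8727 317.8945]]
```

Emit:
carry_out:
  series:
    - [[0.001, 0, 0.035, 0], [0, 0, 0.035, 0], [0, 0, 0.03, 0], [0, 0, 0.017, 0], [0, 0, 0, 0]]

```text
time_s: 38.75
tool_pos: [0.514, -0.0985, 0.0982]
ee_rot: [0.637, 0.771, -0.001, -0.002]
force: [-0.1, 0.1, 0.4]
finger_gap: 0.0557
grasp_force: 0.0
```

Emit:
carry_out:
  series:
    - [[0, 0, 0, 0], [0, 0, 0, 0], [0, 0, 0, 0], [0, 0, 0, 0], [0, 0, 0, 0]]
  gripper: 0
  newtons: 20

```text
time_s: 39.25
tool_pos: [0.5149, -0.0982, 0.101]
ee_rot: [0.637, 0.771, 0.0, 0.0]
force: [-4.5, 1.1, 0.8]
finger_gap: 0.0204
grasp_force: 1.9
```

Emit:
carry_out:
  series:
    - [[0, 0, 0, 0], [0, 0, 0, 0]]

```text
time_s: 39.45
tool_pos: [0.5149, -0.0981, 0.1009]
ee_rot: [0.637, 0.771, 0.0, 0.0]
force: [-1.9, 0.6, 6.5]
finger_gap: 0.0193
grasp_force: 20.0
```

Emit:
carry_out:
  series:
    - [[-0.0114, -0.0128, 0, 0], [-0.0127, -0.0115, 0, 0], [-0.0138, -0.0101, 0, 0], [-0.0148, -0.0086, 0, 0], [-0.0157, -0.007, 0, 0]]

```text
time_s: 39.95
tool_pos: [0.4786, -0.1751, 0.101]
ee_rot: [0.637, 0.771, 0.0, 0.0]
force: [2.9, 3.7, 3.1]
finger_gap: 0.0192
grasp_force: 20.0
```

Emit:
carry_out:
  series:
    - [[-0.0163, -0.0053, 0, 0], [-0.0168, -0.0036, 0, 0], [-0.0171, -0.0018, 0, 0], [-0.0172, 0, 0, 0], [-0.0171, 0.0018, 0, 0]]

```text
time_s: 40.45
tool_pos: [0.4848, -0.2606, 0.1009]
ee_rot: [0.637, 0.771, -0.001, -0.001]
force: [-10.6, 0.2, 9.7]
finger_gap: 0.0198
grasp_force: 20.0
```

Emit:
carry_out:
  series:
    - [[-0.0168, 0.0036, 0, 0], [-0.0163, 0.0053, 0, 0], [-0.0157, 0.007, 0, 0], [-0.0148, 0.0086, 0, 0], [-0.0139, 0.0101, 0, 0]]

```text
time_s: 40.95
tool_pos: [0.531, -0.3339, 0.1008]
ee_rot: [0.638, 0.77, -0.005, -0.001]
force: [-33.6, -32.8, 12.0]
finger_gap: 0.0205
grasp_force: 20.9
```

Emit:
carry_out:
  series:
    - [[0, 0, 0, 0], [0, 0, 0, 0]]

```text
time_s: 41.15
tool_pos: [0.531, -0.3345, 0.1009]
ee_rot: [0.638, 0.77, -0.005, 0.0]
force: [-32.8, -35.3, 8.3]
finger_gap: 0.0193
grasp_force: 21.0
```

Emit:
carry_out:
  series:
    - [[-0.0032, 0.0027, 0, 0], [0, 0, 0, 0], [0, 0, 0, 0]]

```text
time_s: 41.45
tool_pos: [0.5339, -0.3371, 0.1009]
ee_rot: [0.638, 0.77, -0.006, 0.0]
force: [-33.8, -37.9, 7.5]
finger_gap: 0.0193
grasp_force: 21.4
```

Emit:
carry_out:
  series:
    - [[-0.0048, -0.0046, 0, 0], [0, 0, 0, 0], [0, 0, 0, 0]]

```text
time_s: 41.75
tool_pos: [0.5338, -0.3383, 0.1008]
ee_rot: [0.637, 0.771, -0.001, 0.001]
force: [-4.8, -7.7, 3.2]
finger_gap: 0.0187
grasp_force: 20.3
```

Emit:
carry_out:
  series:
    - [[-0.0031, 0.0025, 0, 0], [0, 0, 0, 0], [0, 0, 0, 0]]

```text
time_s: 42.05
tool_pos: [0.5368, -0.3409, 0.1008]
ee_rot: [0.637, 0.771, -0.001, 0.0]
force: [-5.0, -7.5, 4.5]
finger_gap: 0.0185
grasp_force: 20.3
```

```bash
python3 - <<'E'
from h import *
to([.53,-.33,.1],100.7)
p=snap('wrist')
O=np.array([.5815,-.288])
h=cv2.cvtColor(p['color'],cv2.COLOR_BGR2HSV); m=cv2.inRange(h,(22,120,90),(34,255,255))
n,l,st,c=cv2.connectedComponentsWithStats(m); i=1+st[1:,4].argmax()
cn=cv2.findContours((l==i).astype(np.uint8),0,2)[0][0]
ap=cv2.boxPoints(cv2.minAreaRect(cn)); print(ap, st[i])
X=np.array([at(p,a[::-1],.088) for a in ap])
for k in range(4):
    d=X[(k+1)%4]-X[k]; print(np.degrees(np.arctan2(d[1],d[0]))%90,np.linalg.norm(d))
E
```

```text
t42.0 yaw 100.8 turn 0.002 shift [ 0.0119 -0.0046  0.0008] pos [ 0.5368 -0.3409  0.1008] F [-4.9683 -7.5387  4.5079] gap 0.0185 q6 -0.79
[[374.597  208.2554]
 [380.7939  96.7108]
 [542.1846 105.6769]
 [535.9877 217.2215]] [  375    98   168   118 16905]
10.232862233439235 0.04973977817036101
7.89861695703685 0.0713198670411125
17.335267973705925 0.05072949380167018
7.644302484122051 0.07761223695409357
```

Emit:
carry_out:
  series:
    - [[0, 0, 0, 0], [0, 0, 0, 0], [0, 0, 0, 0], [0, 0, 0, 0]]
  gripper: 0.6

```text
time_s: 42.5
tool_pos: [0.5371, -0.3396, 0.1003]
ee_rot: [0.637, 0.771, 0.0, -0.0]
force: [0.2, -0.5, -0.0]
finger_gap: 0.0464
grasp_force: 0.0
```

Emit:
carry_out:
  series:
    - [[0, 0, -0.04, 0], [0, 0, -0.04, 0], [0, 0, -0.01, 0], [0, 0, 0, 0], [0, 0, 0, 0]]

```text
time_s: 43.0
tool_pos: [0.5368, -0.3395, 0.1891]
ee_rot: [0.637, 0.771, -0.0, -0.001]
force: [-0.7, -0.0, 0.1]
finger_gap: 0.0556
grasp_force: 0.0
```

```bash
cat > lab.py <<'E'
from h import *
def label(img,p,z=.088):
    h=cv2.cvtColor(img,cv2.COLOR_BGR2HSV); m=cv2.inRange(h,(18,110,70),(36,255,255))
    n,l,st,c=cv2.connectedComponentsWithStats(m)
    best=None
    for i in range(1,n):
        if st[i,4]<100: continue
        ys,xs=np.nonzero(l==i); S=xs.size
        if S>20000: S=20000
        idx=np.random.default_rng(0).choice(xs.size,min(xs.size,1500),replace=False)
        X=np.array([at(p,(ys[k],xs[k]),z)[:2] for k in idx]); c0=X.mean(0)
        if np.hypot(*(c0-[.58,-.26]))>.12: continue
        w,v=np.linalg.eigh(np.cov(X.T)); a=np.degrees(np.arctan2(v[1,1],v[0,1]))%180
        print('label',c0,'yaw',a,'sd',np.sqrt(w)*12**.5)
E
python3 - <<'E'
from lab import *
for n in ('scene','side'):
    p=snap(n); label(cv2.imread(f'pics/{n}0.png'),p); label(p['color'],p)
p=snap('wrist'); label(p['color'],p)
q=cv2.cvtColor(p['color'],cv2.COLOR_BGR2GRAY)[200:330,240:375]
n,_,st,c=cv2.connectedComponentsWithStats((q<55).astype(np.uint8))
for i in range(1,n):
    if st[i,4]>200: print(st[i]+[240,200,0,0,0],c[i]+[240,200])
print('net',[(np.round(d['centre'],1),round(d['score'],2)) for d in nets.find_in(p,'cover_knob')], [(np.round(d['centre'],1),round(d['score'],2)) for d in nets.find_in(p,'cass_a')])
to([.53,-.33,.1])
E
```

```text
label [ 0.586  -0.2652] yaw 8.738590845547947 sd [0.047  0.0665]
label [ 0.586  -0.2654] yaw 7.990914626813975 sd [0.0472 0.0667]
label [ 0.5843 -0.2637] yaw 9.23790490543459 sd [0.0475 0.0694]
label [ 0.5842 -0.2639] yaw 10.030421528903702 sd [0.0479 0.0693]
label [ 0.6401 -0.2048] yaw 93.24353945745523 sd [0.018  0.0192]
label [ 0.5854 -0.2631] yaw 10.891467739766284 sd [0.0491 0.0699]
[ 302  218   33   46 1172] [318.0188 241.2602]
[ 240  287   98   43 1207] [275.9892 318.4789]
net [] [(array([131.9, 360.2]), 0.18)]
t43.2 yaw 100.9 turn 0.000 shift [ 0.0106 -0.0048  0.0893] pos [ 0.5368 -0.3396  0.1893] F [-0.058  -0.3311  0.4756] gap 0.0560 q6 -0.79
```

Emit:
carry_out:
  series:
    - [[0, 0, -0.01, 0.143], [0, 0, -0.01, 0.143], [0, 0, -0.01, 0.143], [0, 0, -0.01, 0.143], [0, 0, 0, 0.143]]

```text
time_s: 43.75
tool_pos: [0.5373, -0.34, 0.2315]
ee_rot: [0.868, 0.497, 0.0, 0.001]
force: [0.6, 0.6, 0.0]
finger_gap: 0.056
grasp_force: 0.0
```

Emit:
carry_out:
  series:
    - [[0, 0, 0, 0.143], [0, 0, 0, 0.143], [0, 0, 0, 0.143], [0, 0, 0, 0.143], [0, 0, 0, 0.143]]

```text
time_s: 44.25
tool_pos: [0.5369, -0.3398, 0.2299]
ee_rot: [0.987, 0.161, -0.0, -0.0]
force: [-0.5, -0.5, 0.8]
finger_gap: 0.0556
grasp_force: 0.0
```

Emit:
carry_out:
  series:
    - [[0, 0, 0, 0.143], [0.0056, -0.0439, 0, 0], [0.0056, -0.0439, 0, 0], [0.0056, -0.0439, 0, 0], [0.0056, -0.0439, 0, 0]]

```text
time_s: 44.75
tool_pos: [0.5258, -0.1616, 0.2299]
ee_rot: [0.996, 0.093, -0.0, -0.0]
force: [0.3, 0.7, 0.6]
finger_gap: 0.0561
grasp_force: 0.0
```

Emit:
carry_out:
  series:
    - [[0.0056, -0.0439, 0, 0], [0.0056, -0.0439, 0, 0], [0.0056, -0.0439, 0, 0], [0, 0, 0, 0], [0, 0, 0, 0]]

```text
time_s: 45.25
tool_pos: [0.5183, -0.0299, 0.2302]
ee_rot: [0.996, 0.094, -0.0, 0.0]
force: [-0.4, -0.4, -0.1]
finger_gap: 0.0559
grasp_force: 0.0
```

```bash
python3 - <<'E'
from h import *
to([.5185,-.0305,.127],10.7)
p=snap('wrist')
def comps(m,a):
    n,_,st,c=cv2.connectedComponentsWithStats(m)
    return [(st[i],c[i]) for i in range(1,n) if st[i,4]>a]
h=cv2.cvtColor(p['color'],cv2.COLOR_BGR2HSV)
m=(h[...,2]<60).astype(np.uint8)*255; m[320:]=0; m[:, :240]=0; m[:,400:]=0
for s,c in comps(m,400): print('dark',s,c,at(p,c[::-1],.1457))
for nm,lo,hi in (('green',(50,100,40),(80,255,255)),('blue',(112,150,60),(128,255,255))):
    for s,c in comps(cv2.inRange(h,lo,hi),100): print(nm,s,c,at(p,c[::-1],.104))
E
```

```text
t45.2 yaw 10.8 turn 0.002 shift [0.0001 0.0006 0.1032] pos [ 0.5183 -0.0299  0.2302] F [-0.3929 -0.4266 -0.0973] gap 0.0559 q6 1.27
dark [ 283  215   72   91 2872] [315.0985 256.3116] [ 0.5116 -0.0288  0.1457]
dark [240 286  21  34 652] [249.5399 303.2761] [0.4674 0.011  0.1457]
dark [377 286  23  34 738] [387.9919 303.3577] [ 0.4862 -0.0871  0.1457]
green [283 220  25  26 582] [294.0412 232.0017] [ 0.5141 -0.0109  0.104 ]
green [330 220  25  27 560] [342.3929 232.3821] [ 0.521  -0.0487  0.104 ]
```

Emit:
carry_out:
  series:
    - [[0, 0, 0.035, 0], [0, 0, 0.035, 0], [0, 0, 0.025, 0], [0, 0, 0.008, 0], [0, 0, 0, 0]]

```text
time_s: 45.8
tool_pos: [0.518, -0.0314, 0.1268]
ee_rot: [0.996, 0.093, -0.001, -0.0]
force: [-0.7, 0.7, -0.1]
finger_gap: 0.0553
grasp_force: 0.0
```

Emit:
carry_out:
  series:
    - [[0, 0, 0, 0], [0, 0, 0, 0], [0, 0, 0, 0], [0, 0, 0, 0], [0, 0, 0, 0]]
  gripper: 0
  newtons: 15

```text
time_s: 46.3
tool_pos: [0.5186, -0.0301, 0.1281]
ee_rot: [0.996, 0.094, 0.0, -0.0]
force: [-0.2, 5.5, 3.7]
finger_gap: 0.0276
grasp_force: 15.0
```

Emit:
carry_out:
  series:
    - [[0, 0, 0, 0], [0, 0, 0, 0]]

```text
time_s: 46.5
tool_pos: [0.5186, -0.0301, 0.1281]
ee_rot: [0.996, 0.094, 0.001, -0.0]
force: [0.2, 5.6, 4.1]
finger_gap: 0.027
grasp_force: 15.0
```

Emit:
carry_out:
  series:
    - [[-0.0084, 0, -0.0049, 0], [-0.0091, 0, -0.0036, 0], [-0.0095, 0, -0.0022, 0], [-0.0097, 0, -0.0007, 0], [-0.0097, 0, 0.0007, 0]]

```text
time_s: 47.0
tool_pos: [0.4727, -0.0386, 0.1387]
ee_rot: [0.996, 0.094, 0.001, -0.001]
force: [1.7, 6.8, 1.0]
finger_gap: 0.0275
grasp_force: 15.0
```

Emit:
carry_out:
  series:
    - [[-0.0095, 0, 0.0022, 0], [-0.0091, 0, 0.0036, 0], [-0.008, 0, 0.0049, 0], [0, 0, 0, 0], [0, 0, 0, 0]]

```text
time_s: 47.5
tool_pos: [0.446, -0.0436, 0.1279]
ee_rot: [0.996, 0.094, -0.0, -0.001]
force: [-7.2, 7.4, 6.9]
finger_gap: 0.0268
grasp_force: 15.0
```

```bash
python3 - <<'E'
from h import *
to([.447,-.044,.127],10.7)
E
```

```text
t47.5 yaw 10.7 turn 0.001 shift [0.0009 0.0005 0.0009] pos [ 0.446  -0.0436  0.1279] F [-7.2148  7.3818  6.8787] gap 0.0268 q6 1.23
```

Emit:
carry_out:
  series:
    - [[0, 0, 0, 0], [0, 0, 0, 0], [0, 0, 0, 0], [0, 0, 0, 0]]
  gripper: 0.6

```text
time_s: 47.9
tool_pos: [0.4466, -0.0442, 0.1275]
ee_rot: [0.996, 0.093, -0.0, 0.0]
force: [-0.1, -0.6, 0.1]
finger_gap: 0.0534
grasp_force: 0.0
```

Emit:
carry_out:
  series:
    - [[0, 0, -0.04, 0], [0, 0, -0.04, 0], [0, 0, -0.03, 0], [-0.04, 0, -0.01, 0], [-0.02, 0, 0, 0]]

```text
time_s: 48.4
tool_pos: [0.3867, -0.0556, 0.2492]
ee_rot: [0.996, 0.094, 0.001, 0.0]
force: [-0.2, 0.6, -0.3]
finger_gap: 0.056
grasp_force: 0.0
```

Emit:
carry_out:
  series:
    - [[0, 0.04, 0, 0], [0, 0.04, 0, 0], [0, 0, 0, 0], [0, 0, 0, 0]]

```text
time_s: 48.8
tool_pos: [0.4024, -0.1345, 0.2473]
ee_rot: [0.996, 0.093, -0.0, -0.0]
force: [-0.9, -0.1, 1.0]
finger_gap: 0.0558
grasp_force: 0.0
```

```bash
python3 - <<'E'
from lab import *
to([.447,-.044,.127],10.7)
def comps(m,a):
    n,_,st,c=cv2.connectedComponentsWithStats(m)
    return [(st[i],c[i]) for i in range(1,n) if st[i,4]>a]
for cam in ('wrist','side','scene'):
    p=snap(cam)
    h=cv2.cvtColor(p['color'],cv2.COLOR_BGR2HSV)
    e=proj(p,[[.447,-.044,.146]])[0]; print(cam,'exp ball px',e)
    r0,c0=e.astype(int); w=45 if cam=='wrist' else 14
    m=np.zeros(h.shape[:2],np.uint8); sl=(slice(max(r0-w,0),r0+w),slice(max(c0-w,0),c0+w)); m[sl]=(h[sl][...,2]<55)
    for s,c in comps(m,30): print(' dark',s,c,at(p,c[::-1],.1457))
    for nm,lo,hi in (('green',(50,100,40),(80,255,255)),('blue',(112,150,60),(128,255,255))):
        for s,c in comps(cv2.inRange(h,lo,hi),20):
            if s[4]<1500: print(' ',nm,s,c,at(p,c[::-1],.104))
    label(p['color'],p)
E
```

```text
t48.8 yaw 10.6 turn -0.001 shift [ 0.0606 -0.0806  0.1203] pos [ 0.4024 -0.1345  0.2473] F [-0.8916 -0.1399  1.0079] gap 0.0558 q6 1.00
wrist exp ball px [155.9546 200.844 ]
 dark [199 110   5  18  52] [200.6154 118.4808] [ 0.4714 -0.0414  0.1457]
 dark [ 178  113   46   62 1430] [199.142  152.8112] [ 0.4489 -0.0426  0.1457]
  green [170  39  28  33 830] [183.5988  54.4795] [ 0.5123 -0.0125  0.104 ]
  green [221  39  28  33 835] [234.709  54.521] [ 0.5192 -0.0496  0.104 ]
label [ 0.5756 -0.2645] yaw 117.4254541679787 sd [0.0481 0.05  ]
side exp ball px [233.6104 348.3943]
 dark [344 229  10  10  71] [348.3521 233.3239] [ 0.4472 -0.0453  0.1457]
  green [317 240   9  20 138] [321.3913 249.6667] [ 0.5138 -0.021   0.104 ]
label [ 0.5842 -0.2639] yaw 10.030421528903702 sd [0.0479 0.0693]
scene exp ball px [208.5107 326.6328]
 dark [323 205   8   9  52] [326.4615 208.5192] [ 0.4469 -0.0445  0.1457]
  green [315 235   7  10  49] [317.8571 239.2041] [ 0.5269 -0.0488  0.104 ]
  green [329 235   6  11  55] [331.4545 239.7636] [ 0.5197 -0.0122  0.104 ]
label [ 0.586  -0.2654] yaw 7.990914626813975 sd [0.0472 0.0667]
```

```bash
python3 -c "
from h import *
print(job.close_job())"
```

```text
the job is handed in; nothing more can be done
None
```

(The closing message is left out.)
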